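# Unclip the setting plates and shingle them in the tray

## Robot

A 6-joint arm with a two-finger parallel gripper is mounted at the origin on the work surface. World frame = base frame: x ahead of the robot, y to its left, z up, the work surface at z = 0. Lengths are in m, angles in rad, forces in N, time in s.
With the tool pointing down it reaches from about 0.3 to 0.875 m from the base axis. Payload 6.4 kg.
Tool frame: the origin (TCP) lies at the very end of the fingers, on their centre line; the grasp point (between the pads) lies 19 mm behind it; z points along the fingers, y is the direction in which the jaws open and shut (so a half turn about z gives the same grasp; the last joint's range is limited). The gripper opens to 85 mm and grips with 20 to 120 N. Pads are 22 mm wide; open, the fingers measure 114 mm over their backs; the gripper's body (76 mm by 85 mm) begins 54 mm behind the grasp point. The pads swing forward as they close: fully open they stand 13 mm farther back than shut.
Start: joints at [0.954, 0.181, 1.607, -0, 1.354, -0.206], TCP at [0.23, 0.527, 0.231] pointing down, gripper open.
Joint ranges: [-2.99, 2.99], [-0.89, 2.07], [0.3, 2.58], [-1.14, 4.28], [0, 2.63], [-3.12, 3.12]. Speed limits (rad/s): [2.57, 2.57, 3.01, 3.14, 3.14, 3.14].

## Interface

Orientations are given as a unit quaternion [w, x, y, z].
In Python, from bench import * gives the robot as it stands.
- The arm moves only by the tool arm_command, never from a script. Its argument "motion" is text: rows parted by semicolons, each of 7 numbers parted by spaces: the shift along the tool's x, y, z in units of 0.2 m (1.0 is 0.2 m), then the turn, a rotation vector about the tool's x, y, z in units of 60 degrees (1.0 is 60 degrees), then the opening, from 0 (shut) to 1 (fully open). In form: tx ty tz ax ay az grip; .... A call has 1 to 10 rows; each row shifts and turns the pose as measured when the row begins, along the tool's axes as they then stand; what a row does not reach is not made up. A row lasts 1/12 s, in which the tool goes at most 41.7 mm and 7.16 degrees, less where a joint would pass 70% of its speed; a pose out of reach is approached as far as the arm can. A call with a number of a shift or a turn outside -1 to 1 is refused whole. A call with a gripper value outside its range is refused whole. The fingers move at their own pace and stop on an object; the grip force is fixed at half the most. Time passes only in rows, so rows that do not move let the fingers close. It gives the time, the measured TCP pose, the force and the opening at its end, in the units of the state.
- get_obs(): the state, without advancing time (a new reading comes with each control period).
- camera(name): name is "side" or "top"; returns a dict with "img" (384x512x3 uint8, red, green, blue), "intrinsics" (3x3 intrinsics, pixels), "distortion" ([k1, k2, p1, p2, k3] as OpenCV has them; the pictures are not rectified), "pose" (4x4, takes a point from camera to world coordinates). Camera axes: x right, y down, z forward; pixel columns grow to the right and rows downward; lengths in m; the calibration is good to about 2 mm. A picture is of the moment at which its call begins. There is no depth.
- hand_in(): hands the job in, once; it reports no verdict.
Trained networks look in the newest picture that a camera, given by its name, has taken for a name from the list of things; names that differ only in an ending like _2 or _b are one class to them, and where a whole thing is asked for, a point or a joint stands for the part that bears it (a point fixed in the world has none). Each returns a list of dicts, best first, with "conf" (0 to 1); they miss things now and then, are a little off and sometimes report something else, mostly with a low value. They report only what shows in the picture. A call takes as long as a camera call.
- search_frame(camera, target): "box" ([left, top, right, bottom] in pixels, round what is visible of it).
The state is a dict: "time_s": time; "q": joint angles; "dq": joint speeds; "joint_efforts": joint torques, N m; "eef_pos": TCP position; "eef_rot": TCP orientation; "wrist_force": force on the tool from outside, world axes, zero at the start; "torque": the same for the moment, N m; "opening": opening from 0.0 (shut) to 1.0 (fully open).
Only numpy, scipy, OpenCV 4.12 (cv2) and the standard library are available. Lean on these libraries where they do the work, as an engineer would, in place of code of your own. Each camera call takes 0.05 s, during which the arm holds its last target.

## Task

Lift the three steel setting plates off the rail against their spring catches and lay them on the tray's raised strip as a shingled row, like roof tiles: the widest flat with its end up against the stop, then the middle-width plate with its end resting on the free end of the widest, overlapping it by about a quarter of its length, then the narrowest overlapping the middle one in the same way. Keep the row straight along the strip, let go of everything, and leave the puller, bushing, race and washer undisturbed.

Things in the scene. Friction and masses are not known exactly. Their poses are not given: they have to be found in the camera images.
- plate_wide: Flat plain-steel setting plate, 64 mm long (its x), 58 mm wide (its y), 6 mm thick, the widest of the three. Each end has a central notch 14 mm wide and 6 mm deep. Origin: centre of its underside; z up. Same end for end. Starts seated on one of the rail's three places (which one varies), its length along the rail. Mass about 170 g. Grip it across its width.
- plate_mid: Flat plain-steel setting plate, 64 mm long (its x), 46 mm wide (its y), 6 mm thick, of middle width. Each end has a central notch 14 mm wide and 6 mm deep. Origin: centre of its underside; z up. Same end for end. Starts seated on one of the rail's three places (which one varies), its length along the rail. Mass about 135 g. Grip it across its width.
- plate_narrow: Flat plain-steel setting plate, 64 mm long (its x), 34 mm wide (its y), 6 mm thick, the narrowest. Each end has a central notch 14 mm wide and 6 mm deep. Origin: centre of its underside; z up. Same end for end. Starts seated on one of the rail's three places (which one varies), its length along the rail. Mass about 100 g. Grip it across its width.
- rail: Fixed dark steel rail: bar 290 mm long (its x), 20 mm wide, top 50 mm above the bench, on a flange 320 x 50 x 6 mm. Origin: centre of its underside; x along the rail (within 0.5 rad of world x), z up. Plate places centred at x = -96, 0, +96 mm. Plates overhang the bar on both sides, so fingers can reach down beside it; lugs 4.5 mm high in the end notches stop them sliding off.
- rail_catch (a point): Middle place's centre on the rail's top; axes as the rail's. At each place two sprung pawls (pivots 42 mm either side along x) lean over the plate's end notches, round noses 23 to 34 mm from the centre, up to 16 mm above the rail's top. A straight upward pull (roughly 10 N for both) swings them up and out; the plate is free after about 7 mm and they snap back.
- tray: Fixed dark steel tray 250 mm long (its x) by 130 mm wide, rim 12 mm high, with an aluminium strip 20 mm wide, 224 mm long along its middle, top 45 mm above the bench. Origin: centre of its underside; x along the strip towards the stop (within 0.5 rad of world x), z up. Fingers can reach down beside the strip.
- tray_stop (a point): On the strip's top, on its centre line, at the face of the stop (block 30 mm wide, 20 mm above the strip) at the +x end; axes as the tray's. The strip runs 216 mm from here towards -x. A plate touching the stop is centred at x = -32 mm; quarter overlaps step each next centre by 48 mm and lean the plate about 0.125 rad, stop-side end up, other end on the strip.
- puller: Green two-jaw bearing puller standing on its jaws, about 100 mm (its x) by 36 mm, 148 mm high, 0.9 kg, between rail and tray. A bystander, loose, to be left where it stands. Origin: centre of its underside.
- bushing: Bronze bushing standing on end, 38 mm diameter, 40 mm high. A bystander, loose, to be left where it stands. Origin: centre of its underside.
- race: Chrome bearing outer race lying flat, 62 mm diameter, 17 mm high. A bystander, loose, to be left where it stands. Origin: centre of its underside.
- washer: Red plastic thrust washer lying flat, 50 mm diameter, 5 mm thick. A bystander, loose, to be left where it stands. Origin: centre of its underside.

How it is judged:
By the outcome, as a careful person would: the job done as asked, in the order asked, and still so for the second after the job is handed in, with the robot touching nothing.
It also fails if it takes over 72 s, if anything falls off the work surface, if the arm or the gripper's body presses on something with over 40 N, if the wrist force passes 120 N, or if a joint passes its speed limit or range.

## Working session

There is one attempt and no reset: what is moved stays moved. The work goes in short steps, Python scripts to look and compute and a tool call to move; the robot and the scene stay as the last step left them, time stands still between calls to the robot, and variables do not carry over. Pictures are saved under pics/ and viewed, and the job is handed in when it is done.

Besides the shell and the picture viewer there is one more tool, called after "Request:" as name(argument=value, ...) on one line, values as JSON. arm_command: Moves the arm, as the interface text tells. Shifts and turns lie within -1 to 1; 1 stands for 0.2 m of shift or 60 degrees of turn. Its arguments: {"type":"object","properties":{"motion":{"type":"string"}},"required":["motion"]}

```bash
ls; mkdir -p pics; cat > t0.py <<'E'
from bench import *
import cv2,json,pickle
o=get_obs();print(o)
for n in ["top","side"]:
    c=camera(n);cv2.imwrite(f"pics/{n}0.png",c["img"][:,:,::-1])
    pickle.dump(c,open(f"pics/{n}0.pkl","wb"))
    print(n,c["intrinsics"],c["distortion"],c["pose"])
    for t in ["plate_wide","plate_mid","plate_narrow","rail","tray","puller","bushing","race","washer"]:
        print(n,t,[(np.round(d["box"]).tolist() if 0 else [round(x) for x in d["box"]],round(d["conf"],2)) for d in search_frame(n,t)[:3]])
E
python3 t0.py
```

```text
pics
{'time_s': 0.0, 'q': array([ 9.53705248e-01,  1.81525718e-01,  1.60797781e+00, -7.89391009e-06,
        1.35381743e+00, -2.06305963e-01]), 'dq': array([-4.84629219e-05, -8.81629233e-05, -1.44924665e-03,  9.34335828e-04,
       -2.79090343e-04, -6.11277422e-04]), 'joint_efforts': array([-1.00360317e-04, -4.44890249e+01, -3.51330221e+01, -4.34538351e-04,
        9.17372410e-03, -1.93833523e-05]), 'eef_pos': array([0.22928322, 0.52671728, 0.23040737]), 'eef_rot': array([-3.42273755e-04,  2.03950571e-01,  9.78980806e-01, -7.93489388e-04]), 'wrist_force': array([ 0.25712496, -0.03987628,  0.51523814]), 'torque': array([-0.07070419,  0.05316422,  0.03614736]), 'opening': 0.9962959519166869}
top [[426.49946107   0.         252.51668515]
 [  0.         426.49946107 188.58740032]
 [  0.           0.           1.        ]] [0.05249338 0.         0.         0.         0.        ] [[ 0.01493908 -0.99801843  0.06112308  0.50943055]
 [-0.99916483 -0.01257518  0.03887809 -0.02989707]
 [-0.03803241 -0.06165284 -0.99737278  0.99153819]
 [ 0.          0.          0.          1.        ]]
top plat
[... 591 characters left out ...]
     0.          0.          0.        ] [[ 0.92666402 -0.29933238  0.22736296  0.34332982]
 [-0.37554705 -0.71139754  0.59403531 -0.60311273]
 [-0.01606855 -0.63585664 -0.7716399   0.8089091 ]
 [ 0.          0.          0.          1.        ]]
side plate_wide [([305, 225, 344, 260], 0.63)]
side plate_mid [([224, 273, 266, 303], 0.96)]
side plate_narrow []
side rail [([211, 228, 354, 325], 0.87), ([266, 252, 305, 276], 0.71), ([219, 272, 265, 304], 0.19)]
side tray [([139, 101, 249, 182], 0.87), ([211, 228, 354, 324], 0.66)]
side puller [([206, 152, 254, 214], 0.6)]
side bushing [([276, 170, 295, 192], 0.59)]
side race [([159, 207, 186, 230], 0.7)]
side washer [([300, 163, 324, 177], 0.68)]
```

```bash
python3 -c "
import cv2
a=cv2.imread('pics/top0.png');b=cv2.imread('pics/side0.png')
cv2.imwrite('pics/ta.png',cv2.resize(a[115:275,320:390],None,fx=5,fy=3.7,interpolation=2) if 0 else cv2.resize(a[115:275,320:390],None,fx=3.7,fy=3.7,interpolation=2))
cv2.imwrite('pics/tb.png',cv2.resize(a[80:290,100:380],None,fx=2.8,fy=2.8,interpolation=2))
cv2.imwrite('pics/sb.png',cv2.resize(b[90:340,120:380],None,fx=2.4,fy=2.4,interpolation=2))
"
```

```text
(no output)
```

View pics/tb.png

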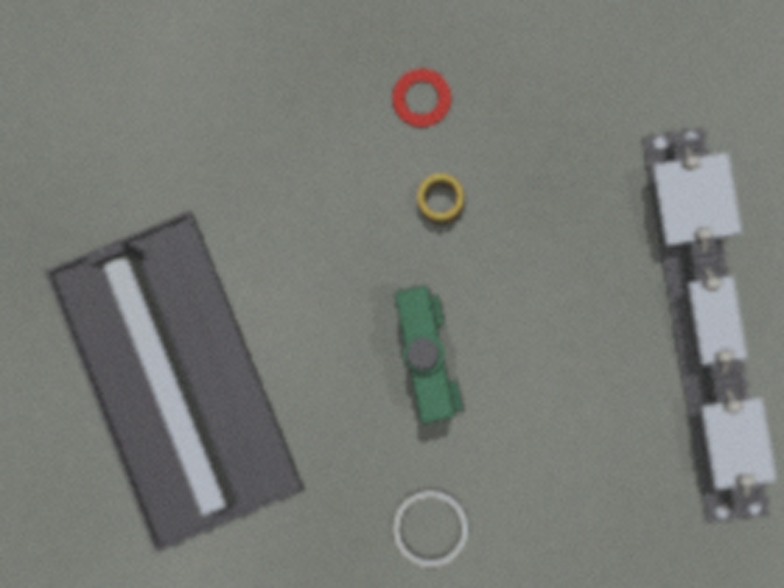

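View pics/sb.png

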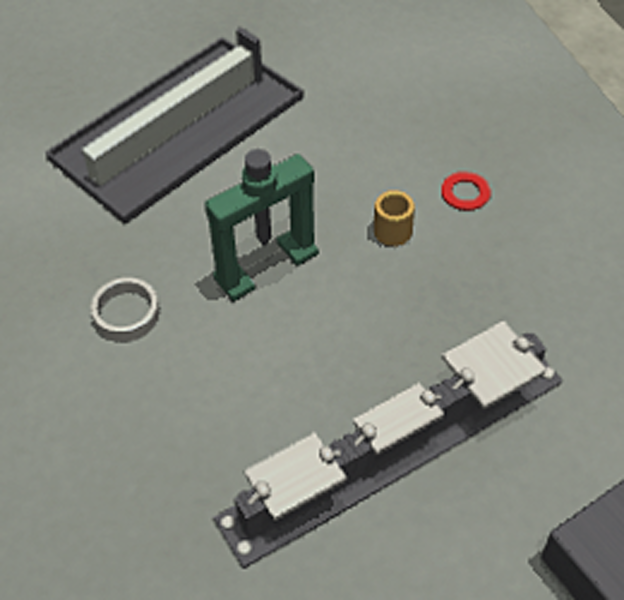

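View pics/ta.png

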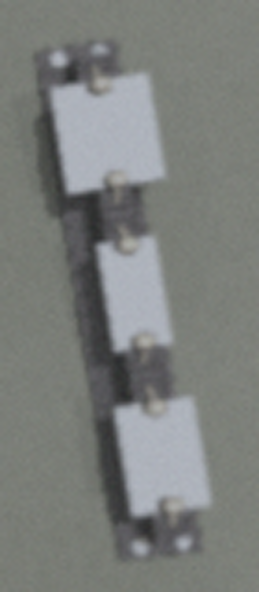

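```bash
cat > fit.py <<'E'
import numpy as np,cv2,pickle
from scipy.optimize import minimize
def proj(c,P):
    T=np.linalg.inv(c["pose"]);r,_=cv2.Rodrigues(T[:3,:3])
    return cv2.projectPoints(np.asarray(P,float),r,T[:3,3],c["intrinsics"],np.asarray(c["distortion"]))[0][:,0]
def box(cx,cy,yaw,x0,x1,y0,y1,z0,z1):
    p=np.array([[x,y,z] for x in(x0,x1) for y in(y0,y1) for z in(z0,z1)])
    R=np.array([[np.cos(yaw),-np.sin(yaw)],[np.sin(yaw),np.cos(yaw)]])
    p[:,:2]=p[:,:2]@R.T+[cx,cy];return p
def render(c,boxes,roi,S=6):
    x0,y0,x1,y1=roi;m=np.zeros(((y1-y0)*S,(x1-x0)*S),np.float32)
    for b in boxes:
        q=cv2.convexHull(((proj(c,b)+.5-[x0,y0])*S).astype(np.float32))
        cv2.fillConvexPoly(m,np.round(q*16-8).astype(np.int32),1.,shift=4)
    m=cv2.GaussianBlur(m,(0,0),0.6*S)
    return cv2.resize(m,(x1-x0,y1-y0),interpolation=cv2.INTER_AREA)
def fit(cams,rois,bf,x0,thr=None,it=1):
    def cost(p):
        e=0
        for c,roi in zip(cams,rois):
            g=c["img"].min(2).astype(float)[roi[1]:roi[3],roi[0]:roi[2]]
            m=render(c,bf(p),roi).ravel();g=g.ravel()
            e+=1-np.corrcoef(m,g)[0,1]
        return e
    s=np.array([.008,.008,.05])[:len(x0)] if len(x0)==3 else np.full(len(x0),.006)
    sim=np.vstack([x0]+[np.array(x0)+np.eye(len(x0))[i]*s[i] for i in range(len(x0))])
    r=minimize(cost,x0,method="Nelder-Mead",options=dict(initial_simplex=sim,xatol=1e-5,fatol=1e-7,maxiter=400))
    r=minimize(cost,r.x,method="Nelder-Mead",options=dict(initial_simplex=r.x+(sim-sim[0])*.5,xatol=1e-5,fatol=1e-7,maxiter=400))
    return r.x,r.fun
E
cat > t1.py <<'E'
from fit import *
C={n:pickle.load(open(f"pics/{n}0.pkl","rb")) for n in("top","side")}
def unproj(c,uv,z):
    p=cv2.undistortPoints(np.array([[uv]],float),c["intrinsics"],np.asarray(c["distortion"]))[0,0]
    d=c["pose"][:3,:3]@np.r_[p,1];o=c["pose"][:3,3];return o+d*(z-o[2])/d[2]
a=unproj(C["top"],(354.5,194.5),.056)
def rail(p): 
    o=[]
    for x,w in((96,58),(0,34),(-96,46)):
        o.append(box(*p,(x-32)/1e3,(x+32)/1e3,-w/2e3,w/2e3,.050,.056))
    return o
def strip(p): return [box(*p,-.112,.104,-.01,.01,.030,.045)]
def stript(p): return [box(*p,-.112,.104,-.01,.01,.044,.045)]
R={"top":(320,115,390,275),"side":(205,215,360,320)}
S={"top":(125,165,195,272),"side":(145,100,235,175)}
b=unproj(C["top"],(158,218),.045)
print(a,b)
for ns in(["top"],["side"],["top","side"]):
    cs=[C[n] for n in ns]
    print(ns,fit(cs,[R[n] for n in ns],rail,[a[0],a[1],.1]))
    print(ns,fit(cs,[S[n] for n in ns],strip,[b[0],b[1],.35]), fit(cs,[S[n] for n in ns],stript,[b[0],b[1],.35]))
p,_=fit([C["top"],C["side"]],[R["top"],R["side"]],rail,[a[0],a[1],.1])
s,_=fit([C["top"],C["side"]],[S["top"],S["side"]],stript,[b[0],b[1],.35])
for n in C:
    im=cv2.resize(C[n]["img"][:,:,::-1],None,fx=4,fy=4,interpolation=2)
    for bx in rail(p)+stript(s):
        q=cv2.convexHull((((proj(C[n],bx)+.5)*4)-.5).astype(np.float32));cv2.polylines(im,[np.round(q).astype(int)],1,(0,0,255),1)
    rr=R[n];cv2.imwrite(f"pics/{n}_rail.png",im[rr[1]*4:rr[3]*4,rr[0]*4:rr[2]*4][:600])
    rr=S[n];cv2.imwrite(f"pics/{n}_strip.png",im[rr[1]*4:rr[3]*4,rr[0]*4:rr[2]*4])
E
python3 t1.py
python3 -c "
import cv2,numpy as np
ims=[cv2.imread(f'pics/{n}.png') for n in('top_rail','top_strip','side_strip')]
h=max(i.shape[0] for i in ims)
o=np.hstack([cv2.copyMakeBorder(i,0,h-i.shape[0],0,0,0) for i in ims]);print(o.shape)
cv2.imwrite('pics/c1.png',cv2.resize(o,None,fx=.87,fy=.87))"
```

```text
[ 0.5566957  -0.21518585  0.056     ] [0.49912711 0.21675907 0.045     ]
['top'] (array([ 0.55859397, -0.22003145,  0.16584433]), np.float64(0.21065241683245584))
['top'] (array([0.50372166, 0.21996291, 0.40909853]), np.float64(0.2250578887970619)) (array([0.50476584, 0.21829099, 0.40829718]), np.float64(0.18552779718382595))
['side'] (array([ 0.55950219, -0.21702708,  0.16341218]), np.float64(0.41880073663813844))
['side'] (array([0.50129657, 0.22334315, 0.3812781 ]), np.float64(0.5763771288063593)) (array([0.50418126, 0.21694154, 0.40969513]), np.float64(0.4051578665301122))
['top', 'side'] (array([ 0.5589428 , -0.21835118,  0.16607562]), np.float64(0.6519304308976435))
['top', 'side'] (array([0.50421485, 0.22029564, 0.41282004]), np.float64(0.8084408195591039)) (array([0.50436366, 0.21757618, 0.40923442]), np.float64(0.5979721707059324))
(600, 920, 3)
```

View pics/c1.png

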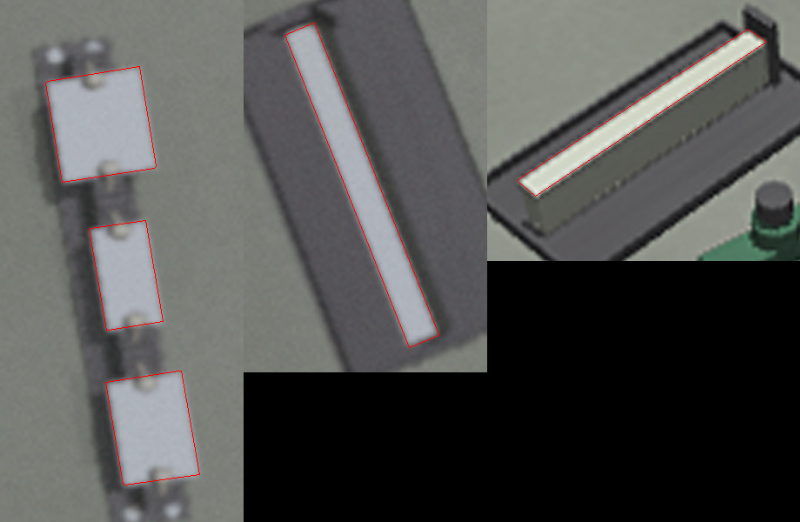

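View pics/side_rail.png

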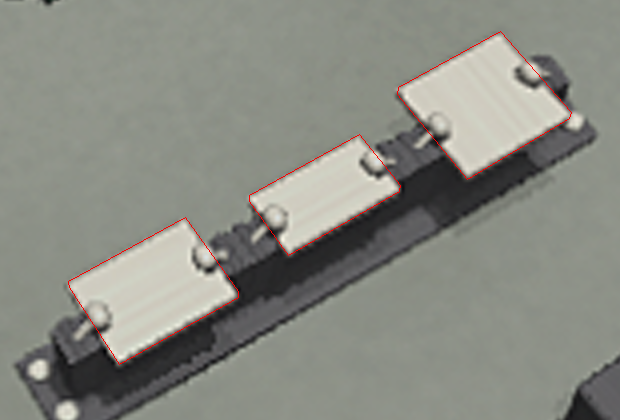

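```bash
cat > t2.py <<'E'
from t1 import *
def railt(p): 
    return [box(*p,(x-32)/1e3,(x+32)/1e3,-w/2e3,w/2e3,.0555,.056) for x,w in((96,58),(0,34),(-96,46))]
for ns in(["top"],["side"],["top","side"]):
    print(ns,fit([C[n] for n in ns],[R[n] for n in ns],railt,[.559,-.218,.166]))
def puller(p): return 0
E
python3 t2.py | tail -3
cat > plan.py <<'E'
# usage: plan.py x y z yaw(rad of tool y axis) pitch grip nmove nsettle
import sys,numpy as np
from scipy.spatial.transform import Rotation as Ro
from bench import *
RAIL=(.559,-.2184,.166);TRAY=(.5044,.2176,.409)
def target(yaw,pitch=0):
    # tool y at angle yaw, z down; pitch>0: plate +x end up (about frame -y)
    y=np.array([np.cos(yaw),np.sin(yaw),0]);z=np.array([0,0,-1.]);x=np.cross(y,z)
    R=np.c_[x,y,z]
    return Ro.from_rotvec(-pitch*y).as_matrix()@R
def rows(p,yaw,pitch=0,grip=1,n=10,o=None):
    o=o or get_obs();w,a,b,c=o["eef_rot"];R=Ro.from_quat([a,b,c,w]).as_matrix()
    Rt=target(yaw,pitch);rv=Ro.from_matrix(R.T@Rt).as_rotvec()
    d=np.array(p)-o["eef_pos"]
    print("pos",np.round(o["eef_pos"],4),"d",np.round(d,4),"rv deg",np.round(np.degrees(rv),2),"open",round(o["opening"],3),"F",np.round(o["wrist_force"],1),"t",round(o["time_s"],2))
    out=[]
    for k in range(n):
        Rk=R@Ro.from_rotvec(rv*k/n).as_matrix()
        out.append(" ".join(f"{v:.3f}" for v in np.r_[Rk.T@d/n/.2,rv/n/np.radians(60)])+f" {grip}")
    print("; ".join(out))
def at(fr,x,y=0):
    c,s=np.cos(fr[2]),np.sin(fr[2]);return np.array([fr[0]+c*x-s*y,fr[1]+s*x+c*y])
if __name__=="__main__":
    # plan.py rail|tray xlocal z pitch grip n
    fr=RAIL if sys.argv[1]=="rail" else TRAY
    x,z,pi,g,n=map(float,sys.argv[2:7]);y=float(sys.argv[7]) if len(sys.argv)>7 else 0
    rows(np.r_[at(fr,x,y),z],fr[2]+np.pi/2,pi,int(g) if g in(0,1) else g,int(n))
E
python3 plan.py rail .096 .2 0 1 20
```

```text
['top'] (array([ 0.55844257, -0.21940799,  0.1669254 ]), np.float64(0.2076046242286601))
['side'] (array([ 0.55863225, -0.21888747,  0.1650877 ]), np.float64(0.40310147116434447))
['top', 'side'] (array([ 0.55856526, -0.21909999,  0.16755873]), np.float64(0.6109521892397798))
pos [0.2296 0.5272 0.2313] d [ 0.4241 -0.7297 -0.0313] rv deg [  0.    -0.   -33.05] open 1.003 F [-0.2  0.1  0.9] t 1.0
-0.170 -0.125 0.008 0.000 -0.000 -0.028 1; -0.166 -0.130 0.008 0.000 -0.000 -0.028 1; -0.163 -0.135 0.008 0.000 -0.000 -0.028 1; -0.159 -0.139 0.008 0.000 -0.000 -0.028 1; -0.155 -0.144 0.008 0.000 -0.000 -0.028 1; -0.150 -0.148 0.008 0.000 -0.000 -0.028 1; -0.146 -0.152 0.008 0.000 -0.000 -0.028 1; -0.142 -0.156 0.008 0.000 -0.000 -0.028 1; -0.137 -0.160 0.008 0.000 -0.000 -0.028 1; -0.132 -0.164 0.008 0.000 -0.000 -0.028 1; -0.128 -0.168 0.008 0.000 -0.000 -0.028 1; -0.123 -0.172 0.008 0.000 -0.000 -0.028 1; -0.118 -0.175 0.008 0.000 -0.000 -0.028 1; -0.112 -0.179 0.008 0.000 -0.000 -0.028 1; -0.107 -0.182 0.008 0.000 -0.000 -0.028 1; -0.102 -0.185 0.008 0.000 -0.000 -0.028 1; -0.097 -0.188 0.008 0.000 -0.000 -0.028 1; -0.091 -0.190 0.008 0.000 -0.000 -0.028 1; -0.086 -0.193 0.008 0.000 -0.000 -0.028 1; -0.080 -0.195 0.008 0.000 -0.000 -0.028 1
```

```bash
sed -i 's/RAIL=([^)]*)/RAIL=(.5586,-.2190,.1670)/' plan.py
```

Request:
arm_command(motion="-0.17 -0.125 0 0 0 -0.03 1; -0.166 -0.13 0 0 0 -0.03 1; -0.163 -0.135 0 0 0 -0.03 1; -0.16 -0.14 0 0 0 -0.03 1; -0.155 -0.144 0 0 0 -0.03 1; -0.15 -0.148 0 0 0 -0.03 1; -0.146 -0.152 0 0 0 -0.03 1; -0.142 -0.156 0 0 0 -0.03 1; -0.137 -0.16 0 0 0 -0.03 1; -0.132 -0.164 0 0 0 -0.03 1")

```text
time_s: 1.83
eef_pos: [0.445, 0.1724, 0.2315]
eef_rot: [0.002, 0.033, 0.999, 0.002]
wrist_force: [1.2, 0.1, -0.5]
opening: 1.0
```

```bash
python3 plan.py rail .096 .15 0 1 10
```

```text
pos [0.445  0.1724 0.2315] d [ 0.2083 -0.3754 -0.0815] rv deg [  0.25   0.24 -13.37] open 1.0 F [ 1.2  0.1 -0.5] t 1.83
-0.116 -0.181 0.040 0.000 0.000 -0.022 1; -0.112 -0.183 0.040 0.000 0.000 -0.022 1; -0.108 -0.186 0.040 0.000 0.000 -0.022 1; -0.103 -0.188 0.040 0.000 0.000 -0.022 1; -0.099 -0.191 0.040 0.000 0.000 -0.022 1; -0.094 -0.193 0.040 0.000 0.000 -0.022 1; -0.090 -0.195 0.041 0.000 0.000 -0.022 1; -0.085 -0.197 0.041 0.000 0.000 -0.022 1; -0.081 -0.199 0.041 0.000 0.000 -0.022 1; -0.076 -0.201 0.041 0.000 0.000 -0.022 1
```

Request:
arm_command(motion="-0.116 -0.181 0 0 0 -0.022 1; -0.112 -0.183 0 0 0 -0.022 1; -0.108 -0.186 0 0 0 -0.022 1; -0.103 -0.188 0 0 0 -0.022 1; -0.1 -0.191 0 0 0 -0.022 1; -0.094 -0.193 0 0 0 -0.022 1; -0.09 -0.195 0.05 0 0 -0.022 1; -0.085 -0.197 0.05 0 0 -0.022 1; -0.081 -0.199 0.06 0 0 -0.022 1; -0.076 -0.2 0.06 0 0 -0.022 1")

```text
time_s: 2.67
eef_pos: [0.6448, -0.1888, 0.1959]
eef_rot: [0.008, -0.087, 0.996, 0.0]
wrist_force: [0.5, 0.9, 0.2]
opening: 0.999
```

```bash
python3 plan.py rail .096 .1 0 1 4
```

```text
pos [ 0.6448 -0.1888  0.1959] d [ 0.0085 -0.0142 -0.0959] rv deg [-0.03  0.92  0.37] open 0.999 F [0.5 0.9 0.2] t 2.67
-0.005 -0.019 0.120 -0.000 0.004 0.002 1; -0.006 -0.019 0.120 -0.000 0.004 0.002 1; -0.006 -0.019 0.120 -0.000 0.004 0.002 1; -0.007 -0.019 0.120 -0.000 0.004 0.002 1
```

Request:
arm_command(motion="-0.005 -0.019 0.12 0 0.004 0.002 1; -0.006 -0.019 0.12 0 0.004 0.002 1; -0.006 -0.019 0.12 0 0.004 0.002 1; -0.007 -0.019 0.12 0 0.004 0.002 1; 0 0 0 0 0 0 1")

```text
time_s: 3.08
eef_pos: [0.6558, -0.2155, 0.0939]
eef_rot: [0.0, -0.078, 0.997, -0.002]
wrist_force: [-1.2, 0.6, -0.9]
opening: 1.0
```

```bash
python3 plan.py rail .096 .031 0 1 4
cat > look.py <<'E'
import sys,cv2,pickle
from bench import *
for n in sys.argv[2:]:
    c=camera(n);pickle.dump(c,open(f"pics/{n}{sys.argv[1]}.pkl","wb"));cv2.imwrite(f"pics/{n}{sys.argv[1]}.png",cv2.resize(c["img"][:,:,::-1],None,fx=1.5,fy=1.5,interpolation=2))
E
python3 look.py 1 side
```

```text
pos [ 0.6558 -0.2155  0.0939] d [-0.0026  0.0125 -0.0629] rv deg [-0.23  0.01 -0.63] open 1.0 F [-1.2  0.6 -0.9] t 3.08
0.001 0.016 0.079 -0.001 0.000 -0.003 1; 0.001 0.016 0.079 -0.001 0.000 -0.003 1; 0.001 0.016 0.079 -0.001 0.000 -0.003 1; 0.001 0.016 0.079 -0.001 0.000 -0.003 1
```

View pics/side1.png

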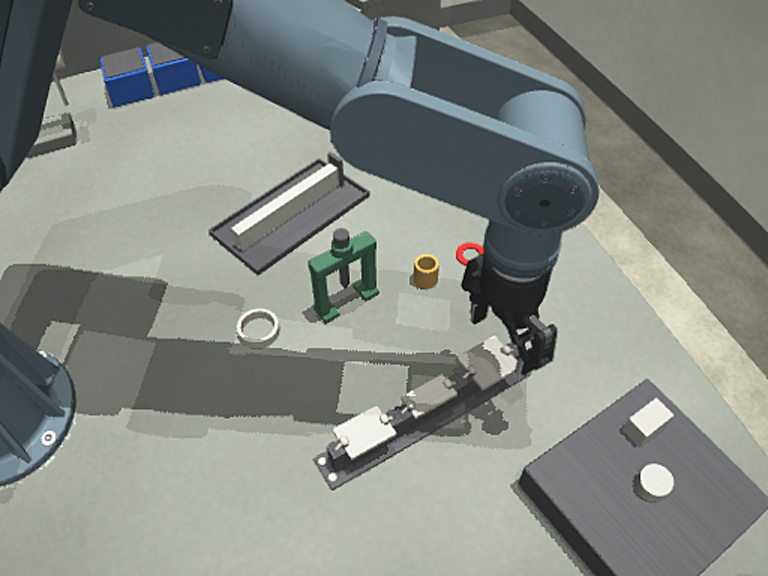

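Request:
arm_command(motion="0.005 0.03 0 0 0 -0.005 1; 0.005 0.03 0 0 0 -0.005 1; 0 0 0 0 0 0 1; 0 0 0 0 0 0 1")

```text
time_s: 3.47
eef_pos: [0.6547, -0.2026, 0.1022]
eef_rot: [0.004, -0.084, 0.996, -0.004]
wrist_force: [-0.1, 0.4, 0.0]
opening: 0.997
```

```bash
python3 plan.py rail .096 .031 0 1 5
```

```text
pos [ 0.6547 -0.2026  0.1022] d [-0.0014 -0.0004 -0.0712] rv deg [-0.49  0.44  0.13] open 0.997 F [-0.1  0.4  0. ] t 3.47
0.002 0.000 0.071 -0.002 0.001 0.000 1; 0.002 0.000 0.071 -0.002 0.001 0.000 1; 0.002 0.000 0.071 -0.002 0.001 0.000 1; 0.002 0.000 0.071 -0.002 0.001 0.000 1; 0.002 -0.000 0.071 -0.002 0.001 0.000 1
```

Request:
arm_command(motion="0.002 0 0.07 -0.002 0.001 0 1; 0.002 0 0.07 -0.002 0.001 0 1; 0.002 0 0.07 -0.002 0.001 0 1; 0.002 0 0.06 -0.002 0.001 0 1; 0 0 0.03 0 0 0 1; 0 0 0 0 0 0 1; 0 0 0 0 0 0 1")

```text
time_s: 4.05
eef_pos: [0.6545, -0.2026, 0.0382]
eef_rot: [0.003, -0.085, 0.996, -0.0]
wrist_force: [-0.3, 0.1, -0.1]
opening: 0.998
```

```bash
python3 plan.py rail .096 .031 0 1 2; python3 look.py 2 side top;python3 plan.py rail .096 .031 0 1 2; python3 -c "
import cv2
cv2.imwrite('pics/z2.png',cv2.resize(cv2.imread('pics/side2.png')[300:480,400:600],None,fx=3.3,fy=3.3,interpolation=2))"
```

```text
pos [ 0.6545 -0.2026  0.0382] d [-0.0012 -0.0004 -0.0072] rv deg [-0.08  0.34  0.21] open 0.998 F [-0.3  0.1 -0.1] t 4.05
0.003 -0.000 0.018 -0.001 0.003 0.002 1; 0.003 -0.000 0.018 -0.001 0.003 0.002 1
pos [ 0.6547 -0.2028  0.0388] d [-0.0014 -0.0003 -0.0078] rv deg [-0.1   0.38  0.21] open 0.999 F [-0.6  0.2  0.2] t 4.15
0.004 -0.000 0.019 -0.001 0.003 0.002 1; 0.004 -0.000 0.019 -0.001 0.003 0.002 1
```

View pics/z2.png

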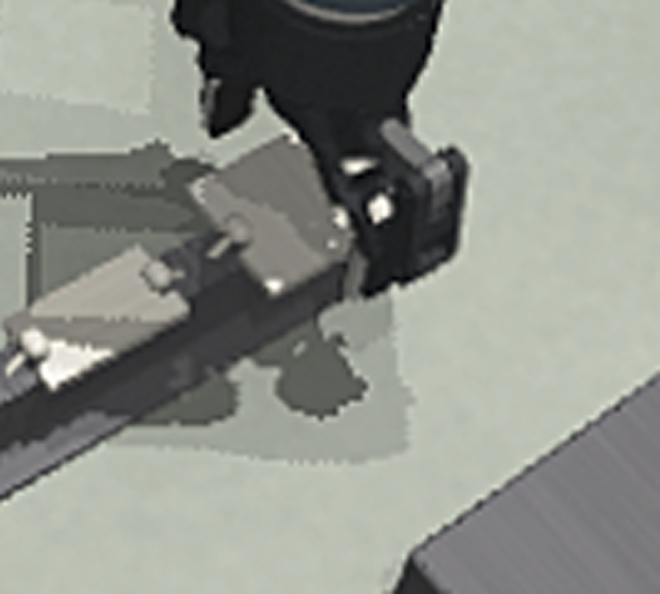

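Request:
arm_command(motion="0.003 0 0.025 0 0.003 0.002 1; 0.003 0 0.025 0 0.003 0.002 1; 0 0 0 0 0 0 1; 0 0 0 0 0 0 0.55; 0 0 0 0 0 0 0.55; 0 0 0 0 0 0 0.3; 0 0 0 0 0 0 0.3; 0 0 0 0 0 0 0")

```text
time_s: 4.82
eef_pos: [0.6552, -0.2039, 0.0308]
eef_rot: [0.002, -0.083, 0.997, -0.002]
wrist_force: [0.4, 0.5, -2.2]
opening: 0.663
```

```bash
python3 plan.py rail .096 .031 0 0 2
```

```text
pos [ 0.6552 -0.2039  0.0308] d [-0.002   0.0009  0.0002] rv deg [-0.27  0.19 -0.05] open 0.663 F [ 0.4  0.5 -2.2] t 4.82
0.005 0.003 -0.001 -0.002 0.002 -0.000 0; 0.005 0.003 -0.001 -0.002 0.002 -0.000 0
```

Request:
arm_command(motion="0 0 0 0 0 0 0; 0 0 0 0 0 0 0; 0 0 -0.03 0 0 0 0; 0 0 -0.04 0 0 0 0; 0 0 -0.05 0 0 0 0; 0 0 -0.06 0 0 0 0; 0 0 -0.06 0 0 0 0; 0 0 -0.06 0 0 0 0; 0 0 0 0 0 0 0")

```text
time_s: 5.57
eef_pos: [0.6546, -0.2036, 0.0967]
eef_rot: [0.001, -0.083, 0.997, -0.002]
wrist_force: [0.4, -1.1, -0.3]
opening: 0.658
```

```bash
python3 plan.py tray .072 .21 0 0 11; python3 look.py 3 side; python3 -c "
import cv2
cv2.imwrite('pics/z3.png',cv2.resize(cv2.imread('pics/side3.png')[280:500,350:600],None,fx=2.7,fy=2.7,interpolation=2))"
```

```text
pos [ 0.6546 -0.2036  0.0967] d [-0.0841  0.4498  0.1133] rv deg [ -0.27   0.12 -13.92] open 0.658 F [ 0.4 -1.1 -0.3] t 5.57
0.004 0.208 -0.052 -0.000 0.000 -0.021 0; -0.001 0.208 -0.052 -0.000 0.000 -0.021 0; -0.005 0.208 -0.052 -0.000 0.000 -0.021 0; -0.010 0.208 -0.052 -0.000 0.000 -0.021 0; -0.015 0.207 -0.052 -0.000 0.000 -0.021 0; -0.019 0.207 -0.052 -0.000 0.000 -0.021 0; -0.024 0.207 -0.052 -0.000 0.000 -0.021 0; -0.028 0.206 -0.052 -0.000 0.000 -0.021 0; -0.033 0.205 -0.052 -0.000 0.000 -0.021 0; -0.037 0.205 -0.052 -0.000 0.000 -0.021 0; -0.042 0.204 -0.052 -0.000 0.000 -0.021 0
```

View pics/z3.png

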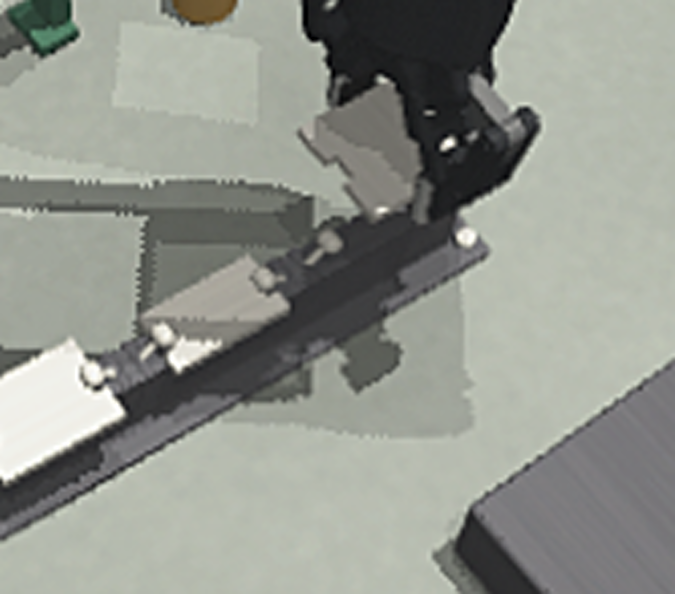

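Request:
arm_command(motion="0 0 -0.2 0 0 0 0; 0 0.05 -0.2 0 0 -0.01 0; 0 0.15 -0.15 0 0 -0.02 0; 0 0.2 -0.05 0 0 -0.022 0; -0.01 0.205 0 0 0 -0.022 0; -0.015 0.207 0 0 0 -0.022 0; -0.02 0.207 0 0 0 -0.022 0; -0.025 0.206 0 0 0 -0.022 0; -0.03 0.206 0 0 0 -0.022 0; -0.03 0.205 0 0 0 -0.022 0")

```text
time_s: 6.45
eef_pos: [0.5954, 0.1185, 0.219]
eef_rot: [0.003, -0.175, 0.985, -0.003]
wrist_force: [0.8, 0.8, -1.4]
opening: 0.658
```

```bash
python3 plan.py tray .066 .13 0 0 6
```

```text
pos [0.5954 0.1185 0.219 ] d [-0.0305  0.1253 -0.089 ] rv deg [-0.37  0.29 -3.26] open 0.658 F [ 0.8  0.8 -1.4] t 6.45
-0.012 0.107 0.074 -0.001 0.001 -0.009 0; -0.013 0.107 0.074 -0.001 0.001 -0.009 0; -0.014 0.107 0.074 -0.001 0.001 -0.009 0; -0.015 0.107 0.074 -0.001 0.001 -0.009 0; -0.016 0.106 0.074 -0.001 0.001 -0.009 0; -0.017 0.106 0.074 -0.001 0.001 -0.009 0
```

Request:
arm_command(motion="-0.012 0.13 0.05 0 0 -0.009 0; -0.013 0.12 0.07 0 0 -0.009 0; -0.014 0.11 0.08 0 0 -0.009 0; -0.015 0.09 0.08 0 0 -0.009 0; -0.016 0.07 0.06 0 0 -0.006 0; -0.01 0.03 0.04 0 0 0 0; 0 0.01 0.02 0 0 0 0; 0 0 0 0 0 0 0; 0 0 0 0 0 0 0")

```text
time_s: 7.2
eef_pos: [0.5641, 0.2434, 0.1367]
eef_rot: [0.004, -0.204, 0.979, -0.002]
wrist_force: [0.7, 0.5, -1.6]
opening: 0.659
```

```bash
python3 plan.py tray .066 .05 0 0 6
```

```text
pos [0.5641 0.2434 0.1367] d [ 0.0009  0.0004 -0.0867] rv deg [-0.32  0.42  0.14] open 0.659 F [ 0.7  0.5 -1.6] t 7.2
-0.000 0.000 0.072 -0.001 0.001 0.000 0; -0.000 0.000 0.072 -0.001 0.001 0.000 0; -0.000 0.000 0.072 -0.001 0.001 0.000 0; -0.001 0.000 0.072 -0.001 0.001 0.000 0; -0.001 0.000 0.072 -0.001 0.001 0.000 0; -0.001 0.000 0.072 -0.001 0.001 0.000 0
```

Request:
arm_command(motion="0 0 0.08 -0.001 0.001 0 0; 0 0 0.08 -0.001 0.001 0 0; 0 0 0.08 -0.001 0.001 0 0; 0 0 0.08 -0.001 0.001 0 0; 0 0 0.06 -0.001 0.001 0 0; 0 0 0.04 0 0 0 0; 0 0 0.02 0 0 0 0; 0 0 0 0 0 0 0; 0 0 0 0 0 0 0")

```text
time_s: 7.95
eef_pos: [0.5749, 0.2362, 0.054]
eef_rot: [0.009, -0.199, 0.98, -0.001]
wrist_force: [-0.2, 0.0, -1.5]
opening: 0.66
```

```bash
python3 plan.py tray .066 .027 0 0 2; python3 look.py 4 side top; python3 -c "
import cv2,numpy as np
a=cv2.resize(cv2.imread('pics/side4.png')[140:290,190:390],None,fx=2,fy=2,interpolation=2);b=cv2.resize(cv2.imread('pics/top4.png')[220:430,160:330],None,fx=2,fy=2,interpolation=2)
h=max(len(a),len(b));f=lambda i:cv2.copyMakeBorder(i,0,h-len(i),0,0,0)
cv2.imwrite('pics/z4.png',np.hstack([f(a),f(b)]))"
```

```text
pos [0.5749 0.2362 0.054 ] d [-0.01    0.0076 -0.027 ] rv deg [-0.29  0.94 -0.46] open 0.66 F [-0.2  0.  -1.5] t 7.95
0.017 0.028 0.067 -0.002 0.008 -0.004 0; 0.016 0.027 0.067 -0.002 0.008 -0.004 0
```

View pics/z4.png

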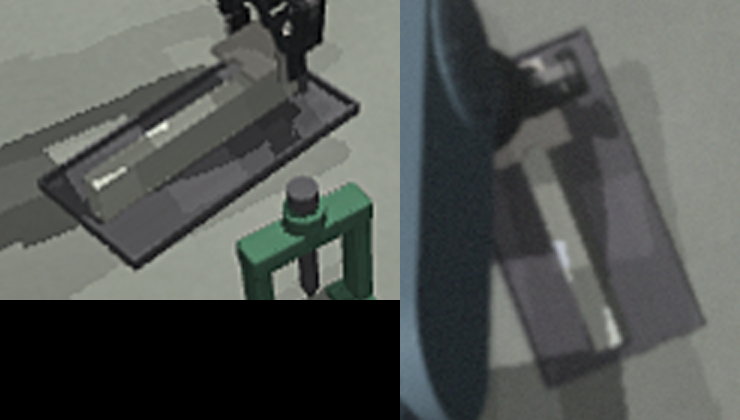

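Request:
arm_command(motion="0.02 0.04 0 -0.002 0.01 -0.005 0; 0.017 0.02 0 0 0.005 -0.003 0; 0 0 0 0 0 0 0; 0 0 0 0 0 0 0")

```text
time_s: 8.38
eef_pos: [0.5635, 0.2464, 0.0567]
eef_rot: [0.002, -0.204, 0.979, -0.001]
wrist_force: [-0.5, 0.1, -1.7]
opening: 0.663
```

```bash
python3 plan.py tray .066 .027 0 0 2
```

```text
pos [0.5635 0.2464 0.0567] d [ 0.0015 -0.0025 -0.0297] rv deg [-0.19  0.19  0.13] open 0.663 F [-0.5  0.1 -1.7] t 8.38
-0.001 -0.007 0.074 -0.002 0.002 0.001 0; -0.001 -0.007 0.074 -0.002 0.002 0.001 0
```

Request:
arm_command(motion="-0.001 -0.006 0.04 -0.001 0.001 0.001 0; -0.001 -0.006 0.04 -0.001 0.001 0 0; 0 0 0.03 0 0 0 0; 0 0 0.01 0 0 0 0; 0 0 0 0 0 0 0; 0 0 0 0 0 0 0")

```text
time_s: 8.88
eef_pos: [0.5646, 0.2442, 0.0295]
eef_rot: [0.0, -0.204, 0.979, -0.001]
wrist_force: [-0.7, -0.0, -0.5]
opening: 0.664
```

```bash
python3 plan.py tray .066 .027 0 0 2
```

```text
pos [0.5646 0.2442 0.0295] d [ 0.0004 -0.0004 -0.0025] rv deg [-0.06  0.02  0.1 ] open 0.664 F [-0.7 -0.  -0.5] t 8.88
-0.000 -0.001 0.006 -0.001 0.000 0.001 0; -0.000 -0.001 0.006 -0.001 0.000 0.001 0
```

Request:
arm_command(motion="0 -0.001 0.01 0 0 0 0; 0 0 0.01 0 0 0 0; 0 0 0 0 0 0 0")

```text
time_s: 9.13
eef_pos: [0.565, 0.2439, 0.0257]
eef_rot: [0.0, -0.204, 0.979, -0.001]
wrist_force: [-0.4, -0.2, -2.3]
opening: 0.663
```

```bash
python3 plan.py tray .066 .026 0 0 2
```

```text
pos [0.565  0.2439 0.0257] d [-0.0001 -0.0001  0.0003] rv deg [-0.07  0.04  0.08] open 0.663 F [-0.4 -0.2 -2.3] t 9.13
0.000 -0.000 -0.001 -0.001 0.000 0.001 0; 0.000 -0.000 -0.001 -0.001 0.000 0.001 0
```

Request:
arm_command(motion="0 0 0.01 0 0 0 0; 0 0 0.005 0 0 0 0; 0 0 0 0 0 0 0")

```text
time_s: 9.38
eef_pos: [0.5658, 0.2441, 0.0261]
eef_rot: [0.001, -0.204, 0.979, -0.001]
wrist_force: [-1.2, 0.4, -2.4]
opening: 0.656
```

```bash
python3 plan.py tray .066 .026 0 0 2
```

```text
pos [0.5658 0.2441 0.0261] d [-0.0008 -0.0003 -0.0001] rv deg [-0.1   0.09  0.11] open 0.656 F [-1.2  0.4 -2.4] t 9.38
0.002 0.000 0.000 -0.001 0.001 0.001 0; 0.002 0.000 0.000 -0.001 0.001 0.001 0
```

Request:
arm_command(motion="-0.015 0 0.005 0 0 0 0; -0.015 0 0.005 0 0 0 0; -0.01 0 0 0 0 0 0; 0 0 0 0 0 0 0")

```text
time_s: 9.72
eef_pos: [0.5726, 0.2469, 0.0261]
eef_rot: [-0.001, -0.204, 0.979, -0.001]
wrist_force: [0.5, 0.1, -0.9]
opening: 0.659
```

```bash
python3 plan.py tray .0738 .026 0 0 2
```

```text
pos [0.5726 0.2469 0.0261] d [-0.0005  0.     -0.0001] rv deg [-0.13 -0.1   0.14] open 0.659 F [ 0.5  0.1 -0.9] t 9.72
0.001 0.001 0.000 -0.001 -0.001 0.001 0; 0.001 0.001 0.000 -0.001 -0.001 0.001 0
```

Request:
arm_command(motion="-0.01 0 0 0 0 0 0; 0 0 0 0 0 0 0")

```text
time_s: 9.88
eef_pos: [0.5731, 0.2472, 0.0256]
eef_rot: [-0.003, -0.204, 0.979, -0.002]
wrist_force: [-1.1, -0.5, 3.4]
opening: 0.664
```

Request:
arm_command(motion="-0.01 0 0 0 0 0 0; -0.01 0 0 0 0 0 0")

```text
time_s: 10.05
eef_pos: [0.5729, 0.2472, 0.0256]
eef_rot: [-0.008, -0.205, 0.979, -0.003]
wrist_force: [-11.1, -5.6, 12.5]
opening: 0.663
```

```bash
python3 plan.py tray .0738 .026 0 0 2
```

```text
pos [0.5729 0.2472 0.0256] d [-0.0008 -0.0003  0.0004] rv deg [-0.11 -0.94  0.18] open 0.663 F [-11.1  -5.6  12.5] t 10.05
0.002 0.000 -0.001 -0.001 -0.008 0.001 0; 0.002 0.000 -0.001 -0.001 -0.008 0.001 0
```

Request:
arm_command(motion="-0.003 0 0.004 -0.001 -0.012 0 0; -0.003 0 0.004 0 -0.003 0 0; 0 0 0 0 0 0 0")

```text
time_s: 10.3
eef_pos: [0.5731, 0.2472, 0.0258]
eef_rot: [-0.002, -0.205, 0.979, -0.001]
wrist_force: [-0.6, -0.5, -0.7]
opening: 0.662
```

```bash
python3 plan.py tray .0738 .026 0 0 2
```

```text
pos [0.5731 0.2472 0.0258] d [-0.0009 -0.0003  0.0002] rv deg [-0.05 -0.23  0.18] open 0.662 F [-0.6 -0.5 -0.7] t 10.3
0.002 0.000 -0.000 -0.000 -0.002 0.002 0; 0.002 0.000 -0.000 -0.000 -0.002 0.002 0
```

Request:
arm_command(motion="0 0 0 0 0 0 0.75; 0 0 0 0 0 0 0.8; 0 0 0 0 0 0 0.9; 0 0 0 0 0 0 1; 0 0 0 0 0 0 1; 0 0 0 0 0 0 1; 0 0 -0.05 0 0 0 1; 0 0 -0.1 0 0 0 1; 0 0 -0.15 0 0 0 1; 0 0 -0.15 0 0 0 1")

```text
time_s: 11.13
eef_pos: [0.5691, 0.2464, 0.1109]
eef_rot: [-0.008, -0.204, 0.979, -0.001]
wrist_force: [0.3, 0.8, -0.5]
opening: 0.999
```

```bash
python3 plan.py rail -.098 .21 0 1 11
```

```text
pos [0.5691 0.2464 0.1109] d [-0.1071 -0.4817  0.0991] rv deg [-0.   -0.97 14.02] open 0.999 F [ 0.3  0.8 -0.5] t 11.13
0.133 -0.181 -0.043 -0.000 -0.001 0.021 1; 0.129 -0.184 -0.043 -0.000 -0.001 0.021 1; 0.125 -0.187 -0.044 -0.000 -0.001 0.021 1; 0.120 -0.190 -0.044 -0.000 -0.001 0.021 1; 0.116 -0.192 -0.044 -0.000 -0.001 0.021 1; 0.112 -0.195 -0.044 -0.000 -0.001 0.021 1; 0.107 -0.197 -0.044 -0.000 -0.001 0.021 1; 0.103 -0.199 -0.044 -0.000 -0.001 0.021 1; 0.098 -0.202 -0.045 -0.000 -0.001 0.021 1; 0.094 -0.204 -0.045 -0.000 -0.001 0.021 1; 0.089 -0.206 -0.045 -0.000 -0.001 0.021 1
```

Request:
arm_command(motion="0 0 -0.2 0 0 0 1; 0.04 -0.05 -0.2 0 0 0.015 1; 0.1 -0.14 -0.1 0 -0.002 0.025 1; 0.125 -0.187 0 0 -0.002 0.025 1; 0.12 -0.19 0 0 -0.001 0.025 1; 0.116 -0.192 0 0 -0.001 0.025 1; 0.112 -0.195 0 0 -0.001 0.022 1; 0.107 -0.197 0 0 -0.001 0.022 1; 0.103 -0.199 0 0 -0.001 0.022 1; 0.1 -0.2 0 0 -0.001 0.022 1")

```text
time_s: 11.97
eef_pos: [0.4973, -0.0842, 0.2348]
eef_rot: [0.012, -0.102, 0.995, -0.002]
wrist_force: [0.9, 0.4, 0.7]
opening: 1.002
```

```bash
python3 plan.py rail -.098 .15 0 1 5
```

```text
pos [ 0.4973 -0.0842  0.2348] d [-0.0353 -0.1511 -0.0848] rv deg [-0.32  1.38  2.15] open 1.002 F [0.9 0.4 0.7] t 11.97
0.067 -0.140 0.084 -0.001 0.005 0.007 1; 0.066 -0.141 0.084 -0.001 0.005 0.007 1; 0.064 -0.141 0.084 -0.001 0.005 0.007 1; 0.063 -0.142 0.085 -0.001 0.005 0.007 1; 0.061 -0.143 0.085 -0.001 0.005 0.007 1
```

Request:
arm_command(motion="0.067 -0.17 0.05 -0.001 0.006 0.007 1; 0.06 -0.16 0.07 -0.001 0.006 0.007 1; 0.05 -0.14 0.08 -0.001 0.006 0.007 1; 0.04 -0.09 0.08 -0.001 0.005 0.007 1; 0.02 -0.04 0.06 0 0 0 1; 0 -0.01 0.04 0 0 0 1; 0 0 0.02 0 0 0 1; 0 0 0 0 0 0 1; 0 0 0 0 0 0 1")

```text
time_s: 12.72
eef_pos: [0.4728, -0.2287, 0.1615]
eef_rot: [0.005, -0.081, 0.997, -0.006]
wrist_force: [-0.6, -1.2, -0.4]
opening: 1.001
```

```bash
python3 plan.py rail -.098 .1 0 1 5; python3 look.py 5 side top; python3 -c "
import cv2,numpy as np
a=cv2.resize(cv2.imread('pics/side5.png')[140:290,190:390],None,fx=2,fy=2,interpolation=2);b=cv2.resize(cv2.imread('pics/top5.png')[220:430,160:330],None,fx=2,fy=2,interpolation=2)
h=max(len(a),len(b));f=lambda i:cv2.copyMakeBorder(i,0,h-len(i),0,0,0)
cv2.imwrite('pics/z5.png',np.hstack([f(a),f(b)]))"
```

```text
pos [ 0.4728 -0.2287  0.1615] d [-0.0109 -0.0066 -0.0615] rv deg [-0.72  0.54 -0.28] open 1.001 F [-0.6 -1.2 -0.4] t 12.72
0.012 -0.004 0.061 -0.002 0.002 -0.001 1; 0.012 -0.004 0.061 -0.002 0.002 -0.001 1; 0.012 -0.004 0.061 -0.002 0.002 -0.001 1; 0.012 -0.004 0.061 -0.002 0.002 -0.001 1; 0.012 -0.005 0.061 -0.002 0.002 -0.001 1
```

View pics/z5.png

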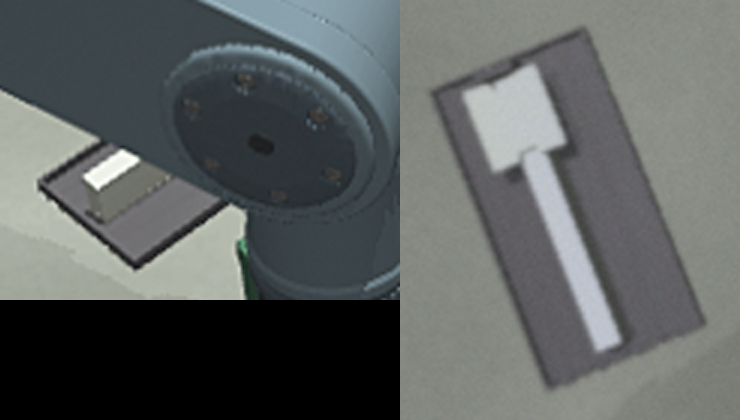

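View pics/side5.png

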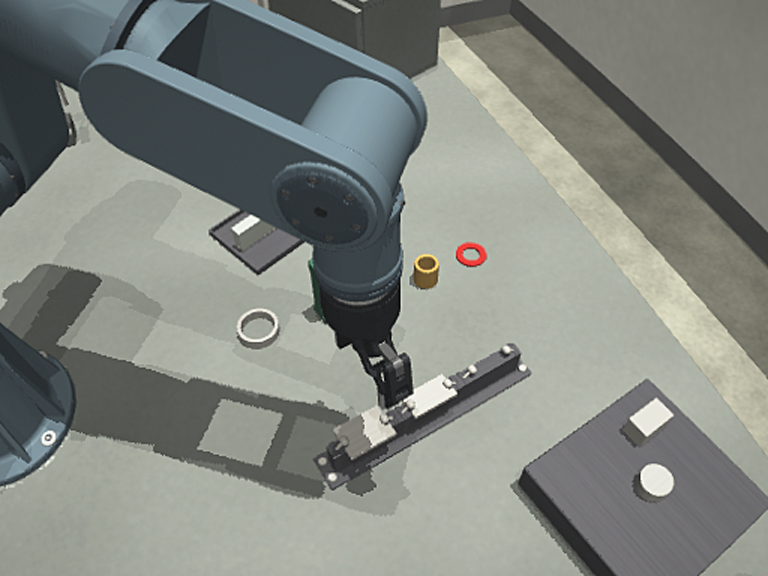

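```bash
cat > fitp.py <<'E'
import sys
from fit import *
from plan import TRAY
def fitplate(c,w,x,z0,tilt=0):
    def bf(p):
        # stop frame local x,y, yaw -> world, plate top face + strip below
        return [plate(p,w,z0,tilt)]
    return bf
def loc2w(P,fr=TRAY):
    c,s=np.cos(fr[2]),np.sin(fr[2]);P=np.array(P,float);Q=P.copy()
    Q[:,0]=fr[0]+c*(P[:,0]+.104)-s*P[:,1];Q[:,1]=fr[1]+s*(P[:,0]+.104)+c*P[:,1];return Q
def plate(p,w,z0,tilt,t0=.0055):
    cx,cy,yaw=p;b=np.array([[x,y,z] for x in(-.032,.032) for y in(-w/2,w/2) for z in(t0,.006)])
    ca,sa=np.cos(tilt),np.sin(tilt)
    b=np.c_[ca*b[:,0]-sa*b[:,2],b[:,1],sa*b[:,0]+ca*b[:,2]]
    c,s=np.cos(yaw),np.sin(yaw);b=np.c_[cx+c*b[:,0]-s*b[:,1],cy+s*b[:,0]+c*b[:,1],b[:,2]+z0]
    return loc2w(b)
SRIP=lambda a,b:loc2w([[x,y,z] for x in(a,b) for y in(-.01,.01) for z in(.044,.045)])
E
cat > t3.py <<'E'
from fitp import *
c=pickle.load(open("pics/top5.pkl","rb"))
R=(125,150,195,272)
for f in (lambda p:[plate(p,.058,.045,0),SRIP(-.216,p[0]-.032)],):
    r=fit([c],[R],f,[-.032,0,0]);print(r)
im=cv2.resize(c["img"][:,:,::-1],None,fx=5,fy=5,interpolation=2)
for bx in f(r[0]):
    q=cv2.convexHull((((proj(c,bx)+.5)*5)-.5).astype(np.float32));cv2.polylines(im,[np.round(q).astype(int)],1,(0,0,255),1)
cv2.imwrite("pics/w5.png",im[R[1]*5:R[3]*5,R[0]*5:R[2]*5][:600])
E
python3 t3.py
```

```text
(array([-0.03123565,  0.00177467, -0.0010493 ]), np.float64(0.17019865431325787))
```

View pics/w5.png

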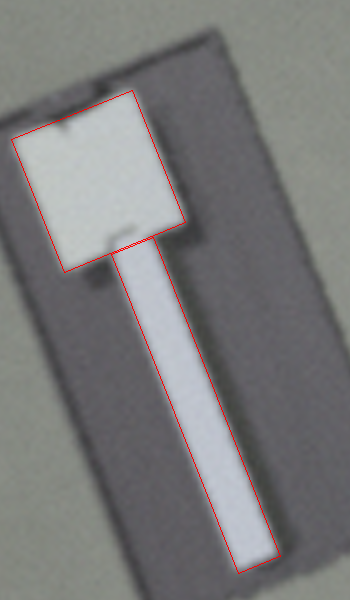

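Request:
arm_command(motion="0.02 -0.01 0.06 -0.003 0.003 -0.001 1; 0.02 -0.01 0.06 -0.003 0.003 -0.001 1; 0.015 -0.01 0.06 -0.002 0.002 0 1; 0 0 0.05 0 0 0 1; 0 0 0.02 0 0 0 1; 0 0 0 0 0 0 1; 0 0 0 0 0 0 1")

```text
time_s: 13.4
eef_pos: [0.4633, -0.2353, 0.1069]
eef_rot: [0.001, -0.084, 0.996, -0.002]
wrist_force: [0.3, 0.2, -0.0]
opening: 0.996
```

```bash
python3 plan.py rail -.098 .031 0 1 5
```

```text
pos [ 0.4633 -0.2353  0.1069] d [-0.0013 -0.     -0.0759] rv deg [-0.23  0.07  0.1 ] open 0.996 F [ 0.3  0.2 -0. ] t 13.4
0.001 0.001 0.076 -0.001 0.000 0.000 1; 0.001 0.000 0.076 -0.001 0.000 0.000 1; 0.001 0.000 0.076 -0.001 0.000 0.000 1; 0.001 0.000 0.076 -0.001 0.000 0.000 1; 0.001 0.000 0.076 -0.001 0.000 0.000 1
```

Request:
arm_command(motion="0.002 0 0.08 -0.001 0 0 1; 0.002 0 0.08 -0.001 0 0 1; 0.001 0 0.07 -0.001 0 0 1; 0 0 0.06 0 0 0 1; 0 0 0.04 0 0 0 1; 0 0 0.02 0 0 0 1; 0 0 0 0 0 0 1; 0 0 0 0 0 0 1")

```text
time_s: 14.07
eef_pos: [0.4655, -0.2376, 0.037]
eef_rot: [0.003, -0.084, 0.996, -0.002]
wrist_force: [-0.2, -0.3, 0.0]
opening: 1.0
```

```bash
python3 plan.py rail -.098 .031 0 1 2
```

```text
pos [ 0.4655 -0.2376  0.037 ] d [-0.0035  0.0023 -0.006 ] rv deg [-0.31  0.32  0.11] open 1.0 F [-0.2 -0.3  0. ] t 14.07
0.008 0.007 0.015 -0.003 0.003 0.001 1; 0.008 0.007 0.015 -0.003 0.003 0.001 1
```

Request:
arm_command(motion="0.01 0.007 0.018 -0.002 0.003 0.001 1; 0.008 0.005 0.015 -0.002 0.002 0 1; 0 0 0 0 0 0 1; 0 0 0 0 0 0 1")

```text
time_s: 14.4
eef_pos: [0.4626, -0.2368, 0.032]
eef_rot: [0.001, -0.084, 0.996, -0.002]
wrist_force: [-0.2, 0.4, 0.6]
opening: 0.997
```

```bash
python3 plan.py rail -.098 .031 0 1 2
```

```text
pos [ 0.4626 -0.2368  0.032 ] d [-0.0006  0.0015 -0.001 ] rv deg [-0.22  0.13  0.06] open 0.997 F [-0.2  0.4  0.6] t 14.4
0.001 0.004 0.003 -0.002 0.001 0.001 1; 0.001 0.004 0.003 -0.002 0.001 0.001 1
```

Request:
arm_command(motion="0 0.006 0.006 -0.002 0.001 0 0.5; 0 0 0 0 0 0 0.5; 0 0 0 0 0 0 0.3; 0 0 0 0 0 0 0; 0 0 0 0 0 0 0; 0 0 0 0 0 0 0")

```text
time_s: 14.9
eef_pos: [0.4628, -0.2357, 0.0317]
eef_rot: [0.001, -0.084, 0.996, -0.001]
wrist_force: [-0.2, 0.5, -1.3]
opening: 0.527
```

```bash
python3 plan.py rail -.098 .031 0 0 2
```

```text
pos [ 0.4628 -0.2357  0.0317] d [-0.0008  0.0004 -0.0007] rv deg [-0.14  0.11  0.07] open 0.527 F [-0.2  0.5 -1.3] t 14.9
0.002 0.001 0.002 -0.001 0.001 0.001 0; 0.002 0.001 0.002 -0.001 0.001 0.001 0
```

Request:
arm_command(motion="0 0 0 0 0 0 0; 0 0 -0.03 0 0 0 0; 0 0 -0.04 0 0 0 0; 0 0 -0.05 0 0 0 0; 0 0 -0.1 0 0 0 0; 0 0 -0.15 0 0 0 0; 0 0 -0.2 0 0 0 0; 0 0 -0.2 0 0 0 0; 0 0 -0.1 0 0 0 0; 0 0 0 0 0 0 0")

```text
time_s: 15.73
eef_pos: [0.4604, -0.2333, 0.218]
eef_rot: [-0.0, -0.084, 0.996, 0.001]
wrist_force: [0.8, -0.4, -0.3]
opening: 0.521
```

```bash
python3 plan.py tray .0225 .22 0 0 11; python3 look.py 6 side
```

```text
pos [ 0.4604 -0.2333  0.218 ] d [0.0647 0.4599 0.002 ] rv deg [ 8.000e-02 -1.000e-02 -1.381e+01] open 0.521 F [ 0.8 -0.4 -0.3] t 15.73
-0.064 0.201 -0.001 0.000 -0.000 -0.021 0; -0.068 0.200 -0.001 0.000 -0.000 -0.021 0; -0.073 0.198 -0.001 0.000 -0.000 -0.021 0; -0.077 0.197 -0.001 0.000 -0.000 -0.021 0; -0.081 0.195 -0.001 0.000 -0.000 -0.021 0; -0.086 0.193 -0.001 0.000 -0.000 -0.021 0; -0.090 0.191 -0.001 0.000 -0.000 -0.021 0; -0.094 0.189 -0.001 0.000 -0.000 -0.021 0; -0.098 0.187 -0.001 0.000 -0.000 -0.021 0; -0.102 0.185 -0.001 0.000 -0.000 -0.021 0; -0.106 0.182 -0.001 0.000 -0.000 -0.021 0
```

View pics/side6.png

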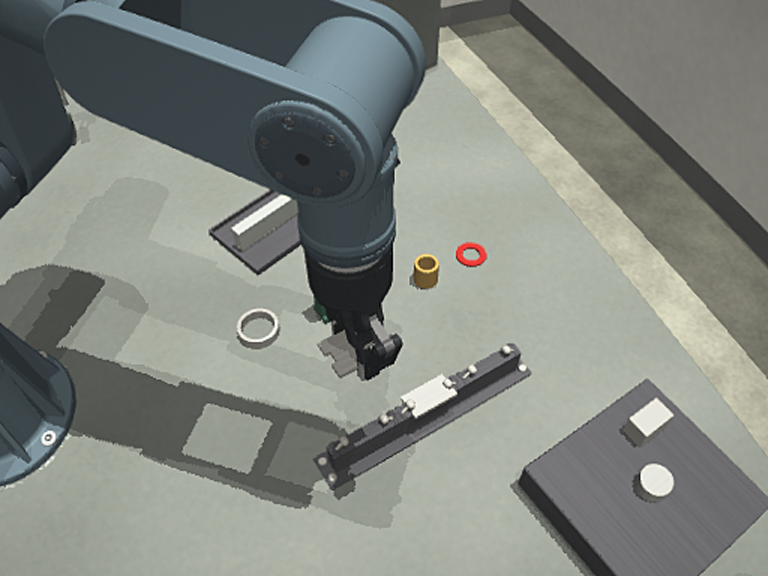

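Request:
arm_command(motion="-0.03 0.1 -0.05 0 0 -0.02 0; -0.068 0.2 -0.03 0 0 -0.022 0; -0.073 0.198 0 0 0 -0.022 0; -0.077 0.197 0 0 0 -0.022 0; -0.081 0.195 0 0 0 -0.022 0; -0.086 0.193 0 0 0 -0.022 0; -0.09 0.191 0 0 0 -0.022 0; -0.094 0.19 0 0 0 -0.022 0; -0.098 0.187 0 0 0 -0.022 0; -0.1 0.185 0 0 0 -0.022 0")

```text
time_s: 16.62
eef_pos: [0.5053, 0.1592, 0.2233]
eef_rot: [-0.008, -0.194, 0.981, 0.003]
wrist_force: [0.9, 0.3, -0.3]
opening: 0.524
```

```bash
python3 plan.py tray .0225 .15 0 0 6
```

```text
pos [0.5053 0.1592 0.2233] d [ 0.0197  0.0674 -0.0733] rv deg [ 0.53 -0.82 -1.01] open 0.524 F [ 0.9  0.3 -0.3] t 16.62
-0.037 0.045 0.061 0.001 -0.002 -0.003 0; -0.037 0.045 0.061 0.001 -0.002 -0.003 0; -0.037 0.045 0.061 0.001 -0.002 -0.003 0; -0.037 0.045 0.061 0.001 -0.002 -0.003 0; -0.037 0.045 0.061 0.001 -0.002 -0.003 0; -0.037 0.045 0.061 0.001 -0.002 -0.003 0
```

Request:
arm_command(motion="-0.037 0.06 0.03 0.001 -0.002 -0.003 0; -0.037 0.05 0.05 0.001 -0.002 -0.003 0; -0.03 0.04 0.06 0.001 -0.002 -0.003 0; -0.02 0.03 0.07 0.001 -0.002 0 0; -0.01 0.01 0.05 0 0 0 0; 0 0 0.03 0 0 0 0; 0 0 0.01 0 0 0 0; 0 0 0 0 0 0 0; 0 0 0 0 0 0 0")

```text
time_s: 17.37
eef_pos: [0.5049, 0.2152, 0.1495]
eef_rot: [-0.013, -0.206, 0.979, 0.004]
wrist_force: [-1.5, 0.2, -0.3]
opening: 0.517
```

```bash
python3 plan.py tray .025 .09 .125 0 8 .0005
```

```text
pos [0.5049 0.2152 0.1495] d [ 0.0222  0.0128 -0.0595] rv deg [ 0.72 -8.53  0.26] open 0.517 F [-1.5  0.2 -0.3] t 17.37
-0.017 0.001 0.037 0.002 -0.018 0.001 0; -0.016 0.001 0.037 0.002 -0.018 0.001 0; -0.015 0.001 0.037 0.002 -0.018 0.001 0; -0.015 0.001 0.038 0.002 -0.018 0.001 0; -0.014 0.002 0.038 0.002 -0.018 0.001 0; -0.013 0.002 0.038 0.002 -0.018 0.001 0; -0.013 0.002 0.038 0.002 -0.018 0.001 0; -0.012 0.002 0.039 0.002 -0.018 0.001 0
```

Request:
arm_command(motion="-0.017 0.001 0.037 0.002 -0.018 0.001 0; -0.016 0.001 0.037 0.002 -0.018 0.001 0; -0.015 0.001 0.037 0.002 -0.018 0.001 0; -0.015 0.001 0.037 0.002 -0.018 0.001 0; -0.014 0.001 0.037 0.002 -0.018 0.001 0; -0.013 0.001 0.03 0.002 -0.018 0.001 0; -0.01 0.001 0.02 0.002 -0.015 0 0; 0 0 0 0 0 0 0; 0 0 0 0 0 0 0")

```text
time_s: 18.12
eef_pos: [0.5314, 0.2207, 0.1099]
eef_rot: [0.061, -0.198, 0.978, 0.009]
wrist_force: [0.4, -0.4, -1.5]
opening: 0.524
```

```bash
python3 plan.py tray .025 .06 .125 0 5 .0005
```

```text
pos [0.5314 0.2207 0.1099] d [-0.0043  0.0073 -0.0499] rv deg [-0.45 -0.11 -0.55] open 0.524 F [ 0.4 -0.4 -1.5] t 18.12
0.007 0.009 0.049 -0.002 -0.000 -0.002 0; 0.007 0.009 0.049 -0.002 -0.000 -0.002 0; 0.007 0.009 0.049 -0.002 -0.000 -0.002 0; 0.007 0.008 0.049 -0.002 -0.000 -0.002 0; 0.007 0.008 0.049 -0.002 -0.000 -0.002 0
```

Request:
arm_command(motion="0.007 0.012 0.05 -0.003 0 -0.003 0; 0.007 0.012 0.05 -0.003 0 -0.003 0; 0.007 0.01 0.05 -0.002 0 -0.002 0; 0.007 0.005 0.04 0 0 0 0; 0 0 0.02 0 0 0 0; 0 0 0 0 0 0 0; 0 0 0 0 0 0 0")

```text
time_s: 18.7
eef_pos: [0.5284, 0.2277, 0.064]
eef_rot: [0.06, -0.202, 0.977, 0.013]
wrist_force: [-0.5, -1.0, -0.7]
opening: 0.521
```

```bash
python3 plan.py tray .025 .038 .125 0 5 .0005
```

```text
pos [0.5284 0.2277 0.064 ] d [-0.0012  0.0003 -0.026 ] rv deg [ 0.06 -0.12 -0.08] open 0.521 F [-0.5 -1.  -0.7] t 18.7
0.004 0.001 0.026 0.000 -0.000 -0.000 0; 0.004 0.001 0.026 0.000 -0.000 -0.000 0; 0.004 0.001 0.026 0.000 -0.000 -0.000 0; 0.004 0.001 0.026 0.000 -0.000 -0.000 0; 0.004 0.001 0.026 0.000 -0.000 -0.000 0
```

Request:
arm_command(motion="0.004 0.001 0.03 0 0 0 0; 0.004 0.001 0.03 0 0 0 0; 0.004 0.001 0.03 0 0 0 0; 0.004 0.001 0.02 0 0 0 0; 0.002 0 0.01 0 0 0 0; 0 0 0 0 0 0 0; 0 0 0 0 0 0 0")

```text
time_s: 19.28
eef_pos: [0.5279, 0.2284, 0.0375]
eef_rot: [0.06, -0.202, 0.977, 0.013]
wrist_force: [0.5, 0.0, -1.5]
opening: 0.523
```

```bash
python3 plan.py tray .025 .0307 .125 0 3 .0005
```

```text
pos [0.5279 0.2284 0.0375] d [-0.0007 -0.0004 -0.0068] rv deg [ 0.05 -0.08 -0.07] open 0.523 F [ 0.5  0.  -1.5] t 19.28
0.003 -0.000 0.011 0.000 -0.000 -0.000 0; 0.003 -0.000 0.011 0.000 -0.000 -0.000 0; 0.003 -0.000 0.011 0.000 -0.000 -0.000 0
```

Request:
arm_command(motion="0.003 0 0.012 0 0 0 0; 0.003 0 0.012 0 0 0 0; 0.002 0 0.008 0 0 0 0; 0 0 0 0 0 0 0")

```text
time_s: 19.62
eef_pos: [0.5277, 0.2282, 0.0311]
eef_rot: [0.061, -0.202, 0.977, 0.013]
wrist_force: [-0.6, -1.0, -1.0]
opening: 0.525
```

```bash
python3 plan.py tray .025 .0307 .125 0 3 .0005; python3 look.py 7 side top; python3 -c "
import cv2,numpy as np
a=cv2.resize(cv2.imread('pics/side7.png')[140:290,190:390],None,fx=2,fy=2,interpolation=2);b=cv2.resize(cv2.imread('pics/top7.png')[220:430,160:330],None,fx=2,fy=2,interpolation=2)
h=max(len(a),len(b));f=lambda i:cv2.copyMakeBorder(i,0,h-len(i),0,0,0)
cv2.imwrite('pics/z7.png',np.hstack([f(a),f(b)]))"
```

```text
pos [0.5277 0.2282 0.0311] d [-0.0006 -0.0002 -0.0004] rv deg [ 0.03  0.   -0.07] open 0.525 F [-0.6 -1.  -1. ] t 19.62
0.001 0.000 0.000 0.000 0.000 -0.000 0; 0.001 0.000 0.000 0.000 0.000 -0.000 0; 0.001 0.000 0.000 0.000 0.000 -0.000 0
```

View pics/z7.png

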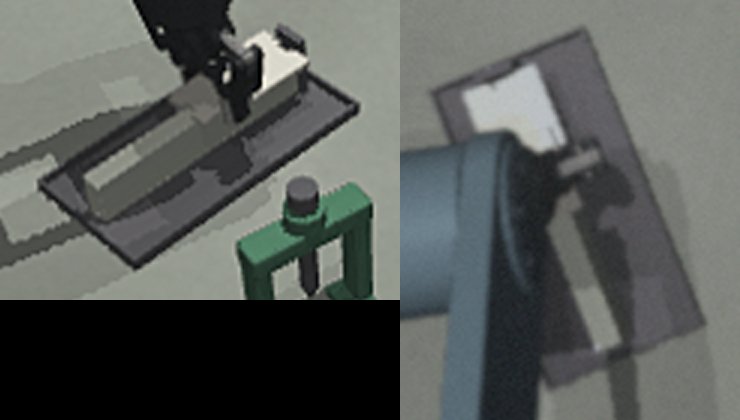

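Request:
arm_command(motion="0 0 0.006 0 0 0 0; 0 0 0.006 0 0 0 0; 0 0 0.004 0 0 0 0")

```text
time_s: 19.97
eef_pos: [0.5283, 0.2283, 0.0305]
eef_rot: [0.061, -0.202, 0.977, 0.013]
wrist_force: [-5.4, -2.4, 8.6]
opening: 0.522
```

```bash
python3 plan.py tray .025 .0307 .125 0 3 .0005
```

```text
pos [0.5283 0.2283 0.0305] d [-0.0012 -0.0003  0.0002] rv deg [ 0.01 -0.02 -0.03] open 0.522 F [-5.4 -2.4  8.6] t 19.97
0.002 0.000 -0.001 0.000 -0.000 -0.000 0; 0.002 0.000 -0.001 0.000 -0.000 -0.000 0; 0.002 0.000 -0.001 0.000 -0.000 -0.000 0
```

Request:
arm_command(motion="0.001 0 -0.002 0 0 0 0; 0 0 0 0 0 0 0.6; 0 0 0 0 0 0 0.7; 0 0 0 0 0 0 0.9; 0 0 0 0 0 0 1; 0 0 0 0 0 0 1; 0 0 -0.05 0 0 0 1; 0 0 -0.1 0 0 0 1; 0 0 -0.15 0 0 0 1; 0 0 -0.2 0 0 0 1")

```text
time_s: 20.8
eef_pos: [0.5111, 0.2219, 0.1261]
eef_rot: [0.053, -0.202, 0.978, 0.013]
wrist_force: [0.1, 0.7, 0.5]
opening: 1.001
```

```bash
python3 plan.py rail -.001 .22 0 1 11
```

```text
pos [0.5111 0.2219 0.1261] d [ 0.0465 -0.441   0.0939] rv deg [ 0.96  6.22 13.79] open 1.001 F [0.1 0.7 0.5] t 20.8
0.055 -0.192 -0.050 0.001 0.009 0.021 1; 0.051 -0.193 -0.049 0.001 0.009 0.021 1; 0.048 -0.195 -0.048 0.001 0.009 0.021 1; 0.044 -0.196 -0.047 0.001 0.009 0.021 1; 0.040 -0.197 -0.047 0.001 0.009 0.021 1; 0.036 -0.198 -0.046 0.001 0.009 0.021 1; 0.032 -0.198 -0.045 0.001 0.009 0.021 1; 0.028 -0.199 -0.045 0.001 0.009 0.021 1; 0.024 -0.200 -0.044 0.001 0.009 0.021 1; 0.020 -0.200 -0.044 0.001 0.009 0.021 1; 0.016 -0.201 -0.043 0.001 0.009 0.021 1
```

Request:
arm_command(motion="0 0 -0.2 0.001 0.015 0 1; 0.03 -0.03 -0.2 0.001 0.015 0.02 1; 0.045 -0.12 -0.12 0.001 0.015 0.025 1; 0.044 -0.196 -0.02 0.001 0.015 0.025 1; 0.04 -0.197 0 0.001 0.015 0.025 1; 0.036 -0.198 0 0.001 0.01 0.025 1; 0.032 -0.198 0 0.001 0.01 0.025 1; 0.028 -0.2 0 0.001 0.01 0.025 1; 0.024 -0.2 0 0.001 0.009 0.022 1; 0.02 -0.2 0 0.001 0.009 0.021 1")

```text
time_s: 21.63
eef_pos: [0.5356, -0.0991, 0.2567]
eef_rot: [0.002, -0.095, 0.996, -0.002]
wrist_force: [1.6, -0.8, -0.3]
opening: 1.0
```

```bash
python3 plan.py rail -.001 .15 0 1 5
```

```text
pos [ 0.5356 -0.0991  0.2567] d [ 0.022  -0.12   -0.1067] rv deg [-0.28  0.16  1.29] open 1.0 F [ 1.6 -0.8 -0.3] t 21.63
0.001 -0.121 0.107 -0.001 0.001 0.004 1; 0.001 -0.122 0.107 -0.001 0.001 0.004 1; 0.000 -0.122 0.107 -0.001 0.001 0.004 1; -0.001 -0.122 0.107 -0.001 0.001 0.004 1; -0.001 -0.122 0.107 -0.001 0.001 0.004 1
```

Request:
arm_command(motion="0.005 -0.16 0.06 -0.001 0.001 0.004 1; 0.002 -0.14 0.1 -0.001 0.001 0.004 1; 0 -0.1 0.12 -0.001 0.001 0.003 1; 0 -0.06 0.12 0 0 0 1; 0 -0.02 0.1 0 0 0 1; 0 0 0.07 0 0 0 1; 0 0 0.03 0 0 0 1; 0 0 0 0 0 0 1; 0 0 0 0 0 0 1")

```text
time_s: 22.38
eef_pos: [0.5533, -0.212, 0.1411]
eef_rot: [0.004, -0.082, 0.997, -0.005]
wrist_force: [-1.0, -0.5, 0.2]
opening: 0.997
```

```bash
python3 plan.py rail -.001 .1 0 1 5; python3 look.py 8 top
cat > t4.py <<'E'
from fitp import *
import sys
c=pickle.load(open(f"pics/{sys.argv[1]}.pkl","rb"))
R=(125,150,195,272)
def f(p): return [plate(p[:3],.046,.049,.125),plate(p[3:6],.058,.045,0),SRIP(-.216,-.10)]+([] )
r=fit([c],[R],f,[-.080,0.001,0,-.032,.001,0]);print(np.round(r[0],4),r[1])
im=cv2.resize(c["img"][:,:,::-1],None,fx=5,fy=5,interpolation=2)
o=im.copy()
for bx in f(r[0]):
    q=cv2.convexHull((((proj(c,bx)+.5)*5)-.5).astype(np.float32));cv2.polylines(o,[np.round(q).astype(int)],1,(0,0,255),1)
cv2.imwrite("pics/w8.png",np.hstack([a[R[1]*5:R[3]*5,R[0]*5:R[2]*5][:600] for a in(im,o)]))
E
python3 t4.py top8
```

```text
pos [ 0.5533 -0.212   0.1411] d [ 0.0044 -0.0072 -0.0411] rv deg [-0.61  0.41 -0.21] open 0.997 F [-1.  -0.5  0.2] t 22.38
-0.003 -0.007 0.041 -0.002 0.001 -0.001 1; -0.003 -0.007 0.041 -0.002 0.001 -0.001 1; -0.003 -0.008 0.041 -0.002 0.001 -0.001 1; -0.003 -0.008 0.041 -0.002 0.001 -0.001 1; -0.003 -0.008 0.041 -0.002 0.001 -0.001 1
[-0.0783  0.0022  0.0036 -0.032   0.0017 -0.0014] 0.14574179119451447
```

View pics/w8.png

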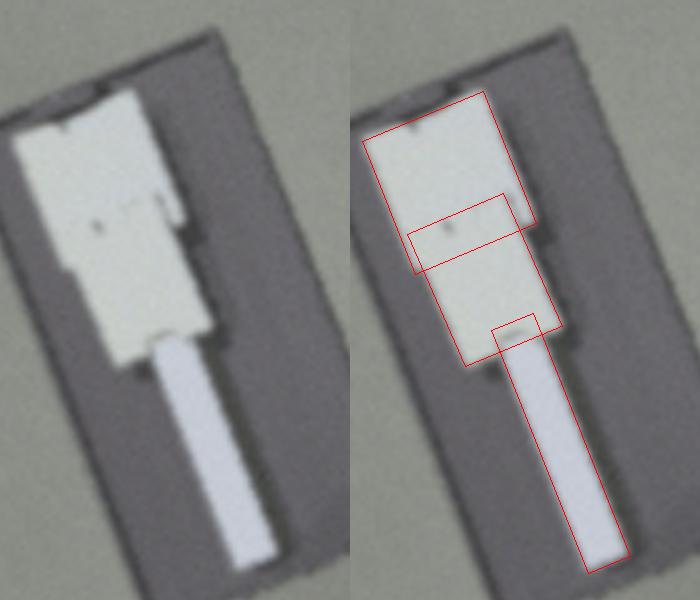

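Request:
arm_command(motion="-0.006 -0.015 0.04 -0.003 0.003 -0.001 1; -0.006 -0.015 0.04 -0.003 0.002 -0.001 1; -0.004 -0.008 0.04 -0.003 0.001 0 1; 0 0 0.04 0 0 0 1; 0 0 0.02 0 0 0 1; 0 0 0 0 0 0 1; 0 0 0 0 0 0 1")

```text
time_s: 23.02
eef_pos: [0.5611, -0.2198, 0.106]
eef_rot: [0.003, -0.084, 0.996, -0.002]
wrist_force: [-0.0, -0.4, 0.3]
opening: 0.998
```

```bash
python3 plan.py rail -.002 .031 0 1 5
```

```text
pos [ 0.5611 -0.2198  0.106 ] d [-0.0045  0.0004 -0.075 ] rv deg [-0.29  0.33  0.07] open 0.998 F [-0.  -0.4  0.3] t 23.02
0.005 0.002 0.075 -0.001 0.001 0.000 1; 0.005 0.001 0.075 -0.001 0.001 0.000 1; 0.005 0.001 0.075 -0.001 0.001 0.000 1; 0.005 0.001 0.075 -0.001 0.001 0.000 1; 0.004 0.001 0.075 -0.001 0.001 0.000 1
```

Request:
arm_command(motion="0.006 0.002 0.07 -0.001 0.001 0 1; 0.006 0.002 0.07 -0.001 0.001 0 1; 0.006 0.002 0.07 -0.001 0.001 0 1; 0.005 0.001 0.06 -0.001 0.001 0 1; 0.004 0 0.04 0 0 0 1; 0 0 0.02 0 0 0 1; 0 0 0 0 0 0 1; 0 0 0 0 0 0 1")

```text
time_s: 23.68
eef_pos: [0.5553, -0.2191, 0.034]
eef_rot: [0.001, -0.084, 0.996, -0.0]
wrist_force: [-0.2, 0.0, 0.0]
opening: 1.001
```

```bash
python3 plan.py rail -.002 .031 0 1 2
```

```text
pos [ 0.5553 -0.2191  0.034 ] d [ 0.0013 -0.0002 -0.003 ] rv deg [-0.05  0.08  0.09] open 1.001 F [-0.2  0.   0. ] t 23.68
-0.003 -0.001 0.008 -0.000 0.001 0.001 1; -0.003 -0.001 0.007 -0.000 0.001 0.001 1
```

Request:
arm_command(motion="-0.003 0 0.01 0 0.001 0 1; -0.003 0 0.008 0 0 0 0.5; 0 0 0 0 0 0 0.45; 0 0 0 0 0 0 0.4; 0 0 0 0 0 0 0.3; 0 0 0 0 0 0 0; 0 0 0 0 0 0 0; 0 0 0 0 0 0 0")

```text
time_s: 24.35
eef_pos: [0.5586, -0.22, 0.0331]
eef_rot: [0.002, -0.084, 0.996, -0.002]
wrist_force: [0.1, -0.4, -1.8]
opening: 0.383
```

```bash
python3 plan.py rail -.002 .031 0 0 2
```

```text
pos [ 0.5586 -0.22    0.0331] d [-0.002   0.0007 -0.0021] rv deg [-0.25  0.24  0.11] open 0.383 F [ 0.1 -0.4 -1.8] t 24.35
0.005 0.003 0.005 -0.002 0.002 0.001 0; 0.005 0.003 0.005 -0.002 0.002 0.001 0
```

Request:
arm_command(motion="0 0 0 0 0 0 0; 0 0 -0.03 0 0 0 0; 0 0 -0.04 0 0 0 0; 0 0 -0.05 0 0 0 0; 0 0 -0.1 0 0 0 0; 0 0 -0.15 0 0 0 0; 0 0 -0.2 0 0 0 0; 0 0 -0.2 0 0 0 0; 0 0 -0.1 0 0 0 0; 0 0 0 0 0 0 0")

```text
time_s: 25.18
eef_pos: [0.5557, -0.2178, 0.2191]
eef_rot: [0.001, -0.084, 0.996, -0.0]
wrist_force: [1.4, -0.5, -0.3]
opening: 0.381
```

```bash
python3 plan.py tray -.025 .22 0 0 11; python3 look.py 9 side
```

```text
pos [ 0.5557 -0.2178  0.2191] d [-0.0743  0.4254  0.0009] rv deg [ -0.06   0.06 -13.76] open 0.381 F [ 1.4 -0.5 -0.3] t 25.18
0.001 0.196 -0.001 -0.000 0.000 -0.021 0; -0.003 0.196 -0.001 -0.000 0.000 -0.021 0; -0.008 0.196 -0.001 -0.000 0.000 -0.021 0; -0.012 0.196 -0.001 -0.000 0.000 -0.021 0; -0.016 0.196 -0.000 -0.000 0.000 -0.021 0; -0.021 0.195 -0.000 -0.000 0.000 -0.021 0; -0.025 0.195 -0.000 -0.000 0.000 -0.021 0; -0.029 0.194 -0.000 -0.000 0.000 -0.021 0; -0.033 0.193 -0.000 -0.000 0.000 -0.021 0; -0.038 0.193 -0.000 -0.000 0.000 -0.021 0; -0.042 0.192 -0.000 -0.000 0.000 -0.021 0
```

View pics/side9.png

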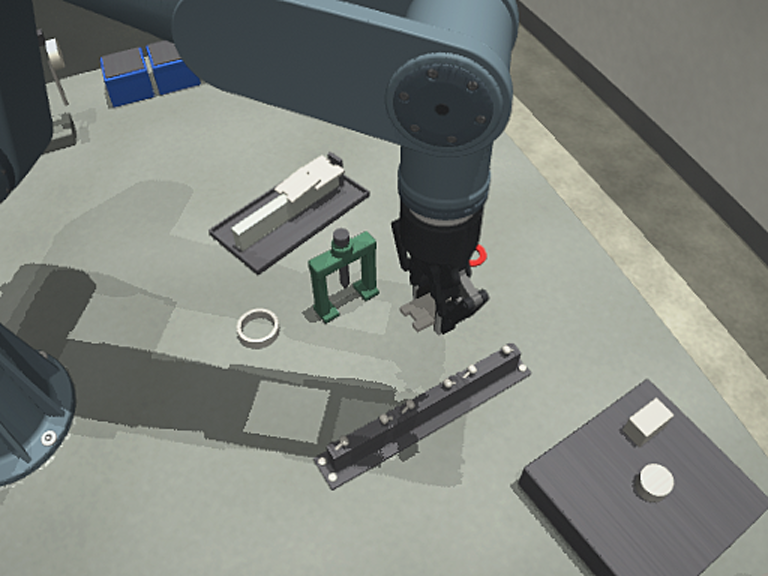

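Request:
arm_command(motion="0 0.1 -0.05 0 0 -0.02 0; 0 0.196 -0.03 0 0 -0.022 0; -0.008 0.196 0 0 0 -0.022 0; -0.012 0.196 0 0 0 -0.022 0; -0.016 0.196 0 0 0 -0.022 0; -0.02 0.195 0 0 0 -0.022 0; -0.025 0.195 0 0 0 -0.022 0; -0.03 0.194 0 0 0 -0.022 0; -0.03 0.193 0 0 0 -0.022 0; -0.035 0.19 0 0 0 -0.022 0")

```text
time_s: 26.07
eef_pos: [0.4777, 0.157, 0.2217]
eef_rot: [-0.008, -0.195, 0.981, 0.002]
wrist_force: [0.5, 0.0, -1.7]
opening: 0.383
```

```bash
python3 plan.py tray -.0207 .15 0.06 0 6 .0005
```

```text
pos [0.4777 0.157  0.2217] d [ 0.0075  0.0528 -0.0717] rv deg [ 0.41 -4.27 -0.95] open 0.383 F [ 0.5  0.  -1.7] t 26.07
-0.024 0.038 0.060 0.001 -0.012 -0.003 0; -0.023 0.038 0.060 0.001 -0.012 -0.003 0; -0.022 0.038 0.060 0.001 -0.012 -0.003 0; -0.022 0.038 0.060 0.001 -0.012 -0.003 0; -0.021 0.038 0.061 0.001 -0.012 -0.003 0; -0.020 0.038 0.061 0.001 -0.012 -0.003 0
```

Request:
arm_command(motion="-0.024 0.055 0.03 0.001 -0.012 -0.003 0; -0.023 0.045 0.05 0.001 -0.012 -0.003 0; -0.022 0.035 0.06 0.001 -0.012 -0.003 0; -0.02 0.02 0.07 0.001 -0.012 0 0; -0.015 0.01 0.06 0 -0.012 0 0; -0.01 0 0.04 0 -0.01 0 0; 0 0 0.02 0 0 0 0; 0 0 0 0 0 0 0; 0 0 0 0 0 0 0")

```text
time_s: 26.82
eef_pos: [0.4716, 0.2083, 0.1402]
eef_rot: [0.018, -0.207, 0.978, 0.01]
wrist_force: [0.3, 0.4, -0.7]
opening: 0.379
```

```bash
python3 plan.py tray -.0207 .09 .125 0 6 .0005
```

```text
pos [0.4716 0.2083 0.1402] d [ 0.0136  0.0015 -0.0502] rv deg [ 0.76 -4.9   0.43] open 0.379 F [ 0.3  0.4 -0.7] t 26.82
-0.009 -0.004 0.042 0.002 -0.014 0.001 0; -0.009 -0.004 0.042 0.002 -0.014 0.001 0; -0.008 -0.004 0.042 0.002 -0.014 0.001 0; -0.007 -0.004 0.043 0.002 -0.014 0.001 0; -0.007 -0.004 0.043 0.002 -0.014 0.001 0; -0.006 -0.003 0.043 0.002 -0.014 0.001 0
```

Request:
arm_command(motion="-0.009 -0.004 0.04 0.002 -0.014 0.001 0; -0.009 -0.004 0.04 0.002 -0.014 0.001 0; -0.008 -0.004 0.04 0.002 -0.014 0.001 0; -0.007 -0.004 0.04 0.002 -0.014 0.001 0; -0.007 -0.004 0.04 0.002 -0.014 0.001 0; -0.006 -0.003 0.03 0.002 -0.012 0.001 0; 0 0 0.01 0 0 0 0; 0 0 0 0 0 0 0; 0 0 0 0 0 0 0")

```text
time_s: 27.57
eef_pos: [0.4881, 0.208, 0.0947]
eef_rot: [0.064, -0.202, 0.977, 0.013]
wrist_force: [0.2, -0.2, -1.3]
opening: 0.38
```

```bash
python3 plan.py tray -.0207 .055 .125 0 5 .0005
```

```text
pos [0.4881 0.208  0.0947] d [-0.0029  0.0019 -0.0397] rv deg [-0.07  0.34 -0.13] open 0.38 F [ 0.2 -0.2 -1.3] t 27.57
0.007 0.003 0.039 -0.000 0.001 -0.000 0; 0.007 0.003 0.039 -0.000 0.001 -0.000 0; 0.007 0.003 0.039 -0.000 0.001 -0.000 0; 0.007 0.003 0.039 -0.000 0.001 -0.000 0; 0.007 0.003 0.039 -0.000 0.001 -0.000 0
```

Request:
arm_command(motion="0.007 0.003 0.04 0 0.001 0 0; 0.007 0.003 0.04 0 0.001 0 0; 0.007 0.003 0.04 0 0.001 0 0; 0.007 0.003 0.04 0 0.001 0 0; 0.004 0 0.03 0 0 0 0; 0 0 0.01 0 0 0 0; 0 0 0 0 0 0 0; 0 0 0 0 0 0 0")

```text
time_s: 28.23
eef_pos: [0.4863, 0.2099, 0.0504]
eef_rot: [0.062, -0.202, 0.977, 0.012]
wrist_force: [-0.0, 0.4, -1.5]
opening: 0.381
```

```bash
python3 plan.py tray -.0207 .037 .125 0 5 .0005
```

```text
pos [0.4863 0.2099 0.0504] d [-0.001  -0.0001 -0.0134] rv deg [-0.08  0.06 -0.11] open 0.381 F [-0.   0.4 -1.5] t 28.23
0.003 0.000 0.013 -0.000 0.000 -0.000 0; 0.003 0.000 0.013 -0.000 0.000 -0.000 0; 0.003 0.000 0.013 -0.000 0.000 -0.000 0; 0.003 0.000 0.013 -0.000 0.000 -0.000 0; 0.003 0.000 0.013 -0.000 0.000 -0.000 0
```

Request:
arm_command(motion="0.004 0 0.02 0 0 0 0; 0.004 0 0.02 0 0 0 0; 0.003 0 0.015 0 0 0 0; 0.002 0 0.008 0 0 0 0; 0 0 0 0 0 0 0; 0 0 0 0 0 0 0")

```text
time_s: 28.73
eef_pos: [0.486, 0.2096, 0.0371]
eef_rot: [0.063, -0.202, 0.977, 0.012]
wrist_force: [-0.9, 0.4, -1.4]
opening: 0.379
```

```bash
python3 plan.py tray -.0207 .0322 .125 0 5 .0005
```

```text
pos [0.486  0.2096 0.0371] d [-0.0008  0.0002 -0.0049] rv deg [-0.1   0.15 -0.11] open 0.379 F [-0.9  0.4 -1.4] t 28.73
0.001 0.001 0.005 -0.000 0.000 -0.000 0; 0.001 0.001 0.005 -0.000 0.000 -0.000 0; 0.001 0.001 0.005 -0.000 0.000 -0.000 0; 0.001 0.001 0.005 -0.000 0.000 -0.000 0; 0.001 0.001 0.005 -0.000 0.000 -0.000 0
```

Request:
arm_command(motion="0.003 0.001 0.01 0 0 0 0; 0.002 0.001 0.01 0 0 0 0; 0.002 0 0.006 0 0 0 0; 0.001 0 0.004 0 0 0 0")

```text
time_s: 29.07
eef_pos: [0.4859, 0.2098, 0.0317]
eef_rot: [0.064, -0.202, 0.977, 0.012]
wrist_force: [-6.0, -1.8, 14.3]
opening: 0.378
```

```bash
python3 plan.py tray -.0207 .0322 .125 0 5 .0005
```

```text
pos [0.4859 0.2098 0.0317] d [-0.0007  0.      0.0005] rv deg [-0.12  0.25 -0.1 ] open 0.378 F [-6.  -1.8 14.3] t 29.07
0.001 0.000 -0.001 -0.000 0.001 -0.000 0; 0.001 0.000 -0.001 -0.000 0.001 -0.000 0; 0.001 0.000 -0.001 -0.000 0.001 -0.000 0; 0.001 0.000 -0.001 -0.000 0.001 -0.000 0; 0.001 0.000 -0.001 -0.000 0.001 -0.000 0
```

Request:
arm_command(motion="0.001 0 -0.003 0 0 0 0; 0 0 0 0 0 0 0.45; 0 0 0 0 0 0 0.55; 0 0 0 0 0 0 0.8; 0 0 0 0 0 0 1; 0 0 0 0 0 0 1; 0 0 -0.05 0 0 0 1; 0 0 -0.1 0 0 0 1; 0 0 -0.15 0 0 0 1; 0 0 -0.2 0 0 0 1")

```text
time_s: 29.9
eef_pos: [0.4679, 0.2035, 0.1278]
eef_rot: [0.056, -0.201, 0.978, 0.012]
wrist_force: [0.1, -0.0, 0.6]
opening: 1.002
```

Request:
arm_command(motion="0 0 -0.2 0 0 0 1; 0 0 -0.2 0 0 0 1; 0 -0.1 -0.1 0 0 0 1; 0 -0.2 0 0 0 0 1; 0 -0.2 0 0 0 0 1; 0 -0.2 0 0 0 0 1; 0 -0.2 0 0 0 0 1; 0 -0.2 0 0 0 0 1; 0 -0.1 0 0 0 0 1; 0 0 0 0 0 0 1")

```text
time_s: 30.73
eef_pos: [0.5581, -0.0296, 0.2546]
eef_rot: [0.07, -0.206, 0.976, 0.009]
wrist_force: [-0.1, -0.2, -0.1]
opening: 1.006
```

```bash
python3 look.py 10 top side
cat > t5.py <<'E'
from fitp import *
from bench import get_obs
print(get_obs()["eef_pos"],get_obs()["time_s"])
C=[pickle.load(open(f"pics/{n}10.pkl","rb")) for n in("top","side")]
Rs=[(125,150,195,272),(145,95,240,180)]
def f(p): return [plate(p[:3],.034,.049,.125),plate(p[3:6],.046,.049,.125),plate(p[6:9],.058,.045,0),SRIP(-.216,-.15)]
for k in((0,),(1,),(0,1)):
    r=fit([C[i] for i in k],[Rs[i] for i in k],f,[-.128,.001,0,-.080,0.001,0,-.032,.001,0]);print(np.round(r[0],4),r[1])
o=[]
for c,R in zip(C,Rs):
    im=cv2.resize(c["img"][:,:,::-1],None,fx=4,fy=4,interpolation=2);o.append(im[R[1]*4:R[3]*4,R[0]*4:R[2]*4])
h=max(map(len,o));cv2.imwrite("pics/w10.png",np.hstack([cv2.copyMakeBorder(a,0,h-len(a),0,0,0) for a in o]))
E
python3 t5.py
```

```text
[ 0.55685974 -0.02643995  0.25420399] 30.8333
[-1.246e-01  2.300e-03 -4.600e-03 -7.800e-02  2.200e-03  1.000e-04
 -3.200e-02  1.900e-03  4.300e-03] 0.13748818676441077
[-0.1232  0.0007 -0.0062 -0.0768  0.0015  0.0049 -0.0343  0.0013  0.0079] 0.40145582313647066
[-0.124   0.0019 -0.0024 -0.0778  0.0021  0.0064 -0.0327  0.0018 -0.0041] 0.5415159536542034
```

View pics/w10.png

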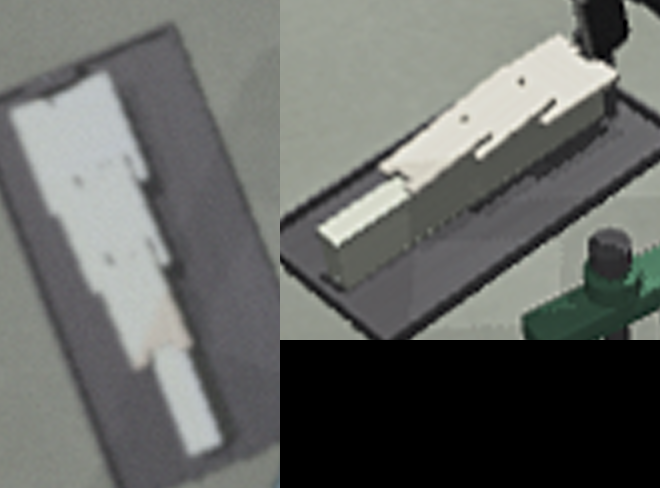

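View pics/side10.png

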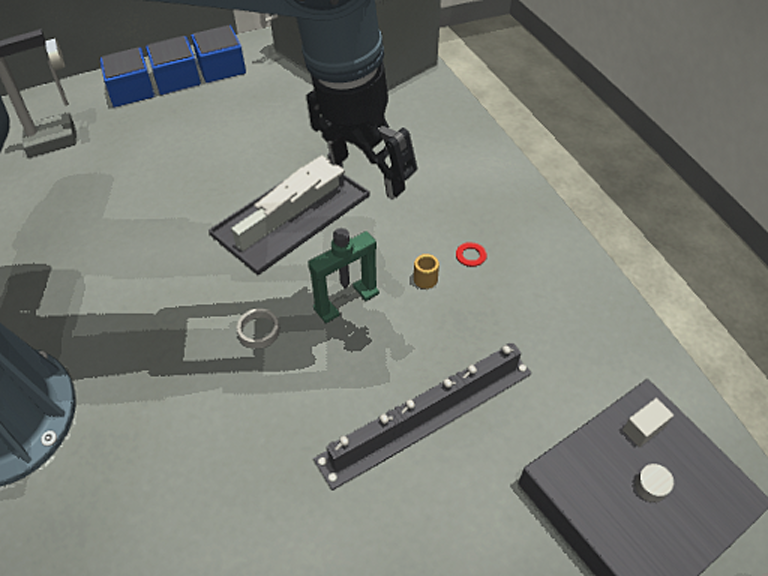

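```bash
python3 - <<'E'
import pickle,cv2,numpy as np
a=pickle.load(open("pics/top0.pkl","rb"))["img"];b=pickle.load(open("pics/top10.pkl","rb"))["img"]
for n,(x0,y0,x1,y1) in dict(puller=(243,182,268,235),bushing=(246,140,268,162),washer=(236,101,262,127),race=(238,253,270,285)).items():
    A=a[y0:y1,x0:x1].astype(np.float32).mean(2);B=b[y0:y1,x0:x1].astype(np.float32).mean(2)
    print(n,cv2.phaseCorrelate(A,B,cv2.createHanningWindow(A.shape[::-1],cv2.CV_32F)))
a=pickle.load(open("pics/side0.pkl","rb"))["img"];b=pickle.load(open("pics/side10.pkl","rb"))["img"]
for n,(x0,y0,x1,y1) in dict(puller=(204,148,256,216),bushing=(272,166,300,196),washer=(296,160,330,182),race=(155,203,190,233)).items():
    A=a[y0:y1,x0:x1].astype(np.float32).mean(2);B=b[y0:y1,x0:x1].astype(np.float32).mean(2)
    print(n,cv2.phaseCorrelate(A,B,cv2.createHanningWindow(A.shape[::-1],cv2.CV_32F)))
c=cv2.resize(pickle.load(open("pics/top10.pkl","rb"))["img"][80:290,100:380,::-1],None,fx=2.8,fy=2.8,interpolation=2);cv2.imwrite("pics/t10.png",c)
E
```

```text
puller ((1.0893185650183916, -0.3080318888991904), 0.5605028138337312)
bushing ((0.371778147474112, -0.024128039865017215), 0.9979891636305385)
washer ((0.40308148701461377, 0.562455669582878), 0.9733465165921854)
race ((0.29209066945843887, -0.11031932693564528), 0.6780117321759462)
puller ((0.024716993979041035, -0.010593497688013542), 0.9192611781167396)
bushing ((0.008778701164454006, 0.031217895355693415), 0.9993044486973021)
washer ((-0.002222680147930589, -0.04100549166795986), 1.0005301365076944)
race ((-0.08572803933053663, 0.6001917536199475), 0.7168332735697428)
```

View pics/t10.png

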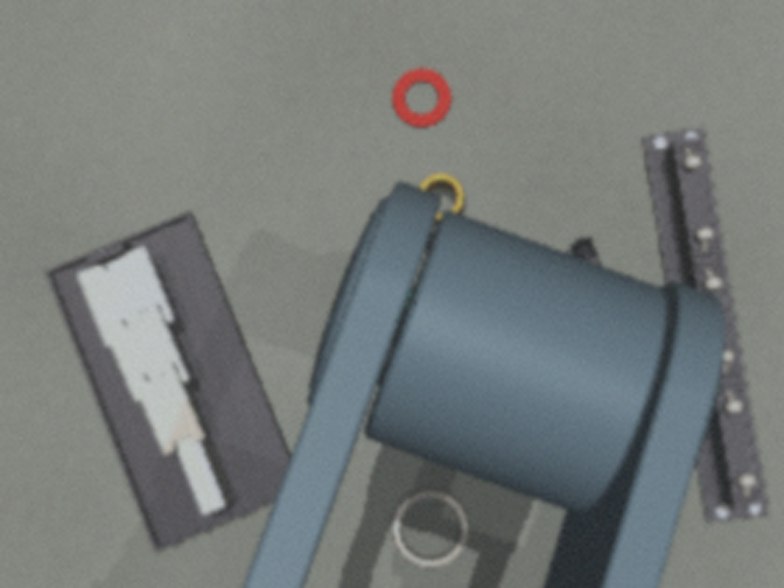

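```bash
python3 -c "
from bench import *
print(hand_in())"
```

```text
the job is handed in; nothing more can be done
None
```

I lifted all three plates off the rail and laid them as a shingled row on the strip, then handed the job in at about 31 s of the 72 s allowed. The gripper was open and well clear of everything.

- **Widest plate:** it lies flat. I pushed it toward the stop until I felt about 12 N of contact, then let go. Fitted to the pictures, its centre is 31–34 mm from the stop; touching would be 32 mm.
- **Overlaps:** the final fit puts the centres at about -33, -78 and -124 mm from the stop. That is 45–46 mm per step instead of 48, so each overlap is about 18–19 mm (28–29%), a little over a quarter.
- **Straightness:** all three plates lie within about 1 mm of each other sideways. Each reads about 2 mm off the strip's centre line, partly a calibration offset. They are turned less than 0.01 rad.
- **Bystanders:** in the side camera the puller, bushing and washer moved less than 0.05 pixel between the first and last pictures.
    - The comparison disagreed in three places: the race in the side view (0.6 pixel), and the puller (1.1 pixel) and washer (0.7 pixel) in the top view.
    - I put the race down to the arm's shadow, and the puller was hidden by the arm in the top view. The washer looks unmoved in the pictures.
- **Forces:** the highest reading I saw was about 18 N, well under the limits, but I only read it at the end of each move.

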